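# Zero the bore probe in its setting ring

### The arm

A 6-joint arm with a two-finger parallel gripper is mounted at the origin on a cart in front of the work surface, level with it; the furniture and walls round the work are solid. World frame = base frame: x ahead of the robot, y to its left, z up, the work surface at z = 0. Lengths are in mm, angles in rad, forces in N, time in s.
With the tool pointing down it reaches from about 275 to 750 mm from the base axis. Payload 10.2 kg.
Tool frame: the origin (TCP) lies midway between the tips of the shut fingers; the grasp point (between the pads) lies grasp_offset behind it (grasp_offset is the distance from the TCP to the grasp point, in mm); x points along the fingers, z is the direction in which the jaws open and shut, and the axes are right-handed (so a half turn about x gives the same grasp; the last joint's range is limited). The gripper opens to 85 mm and grips with 20 to 120 N. Pads are 22 mm wide; open, the fingers measure 114 mm over their backs; the gripper's body (76 mm by 85 mm) begins 54 mm behind the grasp point. The pads swing forward as they close: fully open they stand 13 mm farther back than shut.
Start: joints at [0.88, 0.313, 1.498, -0, 1.331, -0.223], TCP at [236.748, 468.595, 200.394] pointing down, gripper open.
Joint ranges: [-2.94, 2.94], [-0.97, 2.17], [0.19, 2.56], [-1.23, 4.37], [0.02, 3.11], [-2.88, 2.88]. Speed limits (rad/s): [2.39, 2.39, 3.01, 3.14, 3.14, 3.14].

### API

Orientations are given as a unit quaternion [w, x, y, z].
In Python, from rig import sense, capture, calibration, finish_job, grasp_offset gives the robot as it stands.
- The arm moves only by the shell command python3 -m jog 'ROWS' [FORCE]. ROWS is JSON, a list of rows, each an object with "linear": the shift along the tool's x, y, z scaled (see below), a list of three; "rotation": the turn, a rotation vector about the tool's x, y, z scaled (see below), a list of three; "grip": the finger opening in mm, from 0 to 85.4. A call has 1 to 20 rows; each row is the pose to reach, as a shift and turn from the pose measured when the call began, along the tool's axes at that moment; what a row does not reach only later rows make up. The controller multiplies each number of a shift by 0.3 m and each number of a turn by 0.5 rad. A row lasts 1/12 s, in which the tool goes at most 41.7 mm and 7.16 degrees, less where a joint would pass 70% of its speed; a pose out of reach is approached as far as the arm can. A call with a number of a shift or a turn outside -1 to 1 is refused whole. A call with a gripper value outside its range is refused whole. The fingers move at their own pace and stop on an object; FORCE is the grip in N (left out, the last holds). Time passes only in rows, so rows that repeat a pose let the fingers close. It gives the time, the measured TCP pose, the force and the opening at its end, in the units of the state.
- sense(): the state, without advancing time (a new reading comes with each control period).
- capture(name): name is "scene" or "top" or "wrist"; returns (picture, depth): 420x560x3 uint8, red, green, blue; 420x560 float32, mm along the optical axis (not along the pixel's ray), 0 where there is no reading.
- calibration(name): a dict with "intrinsics" (3x3 intrinsics, pixels), "world_from_camera" (4x4, takes a point from camera to world coordinates). Camera axes: x right, y up, looking along -z (the intrinsics and any distortion apply to the point x, -y, -z); pixel columns grow to the right and rows downward; lengths in mm; the calibration is good to about 2 mm. A picture is of the moment at which its call begins: read the wrist's pose just before it. calibration takes no time and is no camera call; for the wrist camera it gives the pose at the moment of the call.
- finish_job(): hands the job in, once; it reports no verdict.
The state is a dict: "time_s": time; "joints": joint angles; "dq": joint speeds; "tau": joint torques, N m; "eef_pos": TCP position; "ee_rot": TCP orientation; "force": force on the tool from outside, world axes, zero at the start; "wrist_torque": the same for the moment, N m; "grip_width": opening from 0.0 (shut) to 1.0 (fully open).
Only numpy, scipy, OpenCV 4.12 (cv2) and the standard library are available. Lean on these libraries where they do the work, as an engineer would, in place of code of your own. Each camera call takes 0.05 s, during which the arm holds its last target.

### The job

Lay the thick steel setting ring flat in the round nest on top of the setting stand and let go of it. Then take the optical bore probe out of its rest by its black handle and lower its stem, upright, through the ring without touching the ring or the stand, until the ring's top face is level with the yellow band on the stem. Finish while still holding the probe there, motionless and centred in the bore, and leave the other things on the bench undisturbed.

Things in the scene. Friction and masses are not known exactly. Their poses are not given: they have to be found in the camera images.
- ring: Setting ring gauge: bright steel ring, outside diameter 58 mm, 18 mm thick, plain through bore of 25 mm diameter, 0.18 to 0.33 kg; starts flat on the bench. Origin: centre of its underside; z is its axis, up. Its top face is 18 mm above the origin.
- ring_top (a point): Centre of the ring's top face, where the bore opens upward.
- stand: Fixed stand, 108 x 108 x 76 mm: grey base, cheeks at its +y and -y sides, top plate 100 x 104 mm (upper face 70 mm above the bench) with a 35 mm through hole and round it a dark nest rim 6 mm high, inside 61 mm at the foot flaring to 67 mm, outside 75 mm. The ring lies inside it on the plate. Below the plate it is free down to 13 mm above the bench. Origin: under its centre, on the bench.
- nest (a point): Centre of the nest's floor on the stand's top plate, 70 mm above the bench: the centre of the ring's underside belongs here, and the ring then stands 12 mm out above the rim. Axes as the stand's, z up.
- rest: Fixed probe rest: base 100 x 90 mm, column at its +x side, level arm 86 x 64 mm (upper face 128 mm above the bench) with a 25 mm through hole and a low black rim (3 mm high, inside 43 mm, outside 51 mm) round the probe's shoulder. The probe stands in it, stem hanging down through the hole; it lifts straight up and out. Origin: on the bench below the hole's centre.
- probe: Bore probe, 193 mm long, 0.15 to 0.29 kg. Origin: centre of the stem's lower end, z up the stem. Heights above it: steel stem, 14 mm diameter, 0 to 110 mm, with black window 33 to 39 and yellow band 41 to 49; shoulder, 40 mm diameter, 110 to 116; black square handle 28 x 28 mm (sides along its x and y) 118 to 190; grey cap. In the rest the origin is 18 mm above the bench.
- band (a point): Middle of the yellow band, on the stem's axis, 45 mm above the stem's lower end; axes as the probe's.
- stamp: Bystander: black dater stamp with a red stripe, standing, 24 x 24 x 63 mm. Origin: centre of its underside.
- bushing: Bystander: bronze bushing, standing, 22 mm diameter, 21 mm high. Origin: centre of its underside.
- gauge_block: Bystander: small steel gauge block, 9 x 30 x 20 mm. Origin: centre of its underside.
- step_shaft: Bystander: stepped steel shaft lying along y, 22 x 101 x 22 mm. Origin: centre of its underside.
Not all that is in view belongs to the job. Several things have the shape of the ring; the one meant has the colours described above.

How it is judged (in metres and radians):
On the way, in this order (a step that is already met when the one before it is completed fails the run):
1. The ring lies flat in the nest and has been let go (horizontal distance between ring and nest below 0.0027 m and z of ring in the frame of nest between -0.002 and 0.002 m and angle between ring's own z axis and vertical below 0.05 rad and contact force between the fingers and ring below 0.1 N and linear speed of ring below 0.02 m/s), for 0.3 s.
2. The probe has been lifted out of its rest (height (world z) of probe above 0.05 m and contact force between probe and rest below 0.05 N and contact force between the fingers and probe above 1 N), for 0.2 s.
At the end, for the whole second after the job is handed in: Ring flat in the nest (2 mm in height, 2.7 mm off centre), let go; probe held in the fingers, still, upright (3.4 degrees), stem axis within 3 mm of the ring's axis, ring's top face within 4 mm of the middle of the 8 mm yellow band; probe touching neither ring nor stand (horizontal distance between ring and nest below 0.0027 m and z of ring in the frame of nest between -0.002 and 0.002 m and angle between ring's own z axis and vertical below 0.05 rad and contact force between the fingers and ring below 0.1 N and horizontal distance between band and ring_top below 0.003 m and z of band in the frame of ring_top between -0.004 and 0.004 m and angle between probe's own z axis and vertical below 0.06 rad and contact force between the fingers and probe above 1 N and contact force between probe and ring below 0.05 N and contact force between probe and stand below 0.05 N and linear speed of probe below 0.01 m/s); the arm keeps its last pose, push and grip.
It fails at once if the probe touches the ring (contact force between probe and ring above 0.5 N).
It fails at once if the probe touches the stand (contact force between probe and stand above 0.5 N).
It fails at once if a bystander is moved (more than 15 mm) (distance of any of stamp, bushing, gauge_block, step_shaft from where it was at the start of the episode above 0.015 m).
It also fails if it takes over 54 s, if anything falls off the work surface, if the arm or the gripper's body presses on something with over 40 N, if the wrist force passes 120 N, or if a joint passes its speed limit or range.

## Working session

There is one attempt and no reset: what is moved stays moved. The work goes in short steps, Python scripts to look and compute and a shell command to move; the robot and the scene stay as the last step left them, time stands still between calls to the robot, and variables do not carry over. Pictures are saved under pics/ and viewed, and the job is handed in when it is done.

```bash
mkdir -p pics; ls; cat > h.py <<'E'
import numpy as np, cv2
from rig import sense, capture, calibration, finish_job, grasp_offset
def cap(n,fn):
    c=calibration(n); p,d=capture(n)
    np.savez('pics/'+fn+'.npz',p=p,d=d,K=c['intrinsics'],T=c['world_from_camera'])
    cv2.imwrite('pics/'+fn+'.png',cv2.cvtColor(p,cv2.COLOR_RGB2BGR)); return p,d,c
def load(fn):
    z=np.load('pics/'+fn+'.npz'); return z['p'],z['d'],z['K'],z['T']
def cloud(d,K,T):
    v,u=np.mgrid[:d.shape[0],:d.shape[1]]
    x=(u-K[0,2])/K[0,0]*d; y=(v-K[1,2])/K[1,1]*d
    P=np.stack([x,-y,-d,np.ones_like(d)],-1)@np.array(T).T
    P=P[...,:3]; P[d==0]=np.nan; return P
E
python3 - <<'E'
from h import *
print(sense()); print(grasp_offset if not callable(grasp_offset) else grasp_offset())
for n in ('scene','top','wrist'):
    p,d,c=cap(n,n+'0'); print(n,c)
E
```

```text
pics
{'time_s': 0.0, 'joints': array([ 8.79611653e-01,  3.13456199e-01,  1.49844918e+00, -4.14389705e-05,
        1.33098785e+00, -2.23375770e-01]), 'dq': array([-0.00030261, -0.00197728, -0.00097666, -0.00022429,  0.00071965,
       -0.0004815 ]), 'tau': array([ 1.52182333e-04, -4.12252772e+01, -2.59751880e+01, -1.68426350e-04,
        3.95067211e-03,  1.95591878e-05]), 'eef_pos': array([236.55301867, 468.35100889, 199.82737544]), 'ee_rot': array([ 0.60184047, -0.37066027,  0.60270188,  0.37033696]), 'force': array([0.65722312, 0.23749527, 1.25062694]), 'wrist_torque': array([-0.03731809,  0.01336851, -0.03061509]), 'grip_width': 0.9998584387521016}
18.700000000000003
scene {'intrinsics': array([[446.13468932,   0.        , 274.03010322],
       [  0.        , 446.13468932, 208.97196793],
       [  0.        ,   0.        ,   1.        ]]), 'world_from_camera': array([[ 6.23523788e-01,  3.67372788e-01, -6.90112542e-01,
        -7.88077522e+01],
       [-7.81544735e-01,  2.70151021e-01, -5.62322196e-01,
        -2.73525604e+02],
       [-2.01472656e-02,  8.89975090e-01,  4.55563857e-
[... 492 characters left out ...]
.72447999e-04,  7.32990046e-02,  9.97309898e-01,
         9.82272629e+02],
       [ 0.00000000e+00,  0.00000000e+00,  0.00000000e+00,
         1.00000000e+00]])}
wrist {'intrinsics': array([[346.29220065,   0.        , 280.07779997],
       [  0.        , 346.29220065, 206.12041356],
       [  0.        ,   0.        ,   1.        ]]), 'world_from_camera': array([[ 4.50745112e-01, -8.53327020e-01, -2.62034043e-01,
         1.70266073e+02],
       [ 8.92652327e-01,  4.30619054e-01,  1.33188034e-01,
         5.01896833e+02],
       [-8.16096324e-04, -2.93939154e-01,  9.55823785e-01,
         3.73940871e+02],
       [ 0.00000000e+00,  0.00000000e+00,  0.00000000e+00,
         1.00000000e+00]])}
```

View pics/scene0.png

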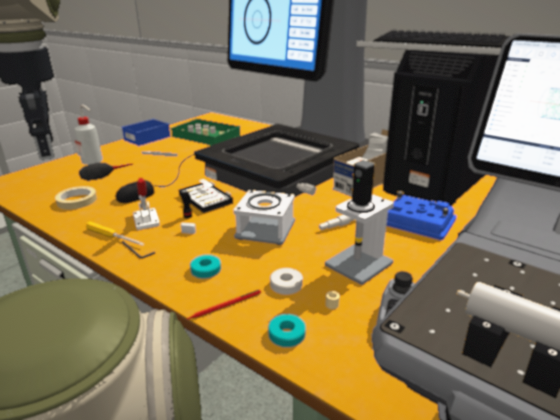

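View pics/top0.png

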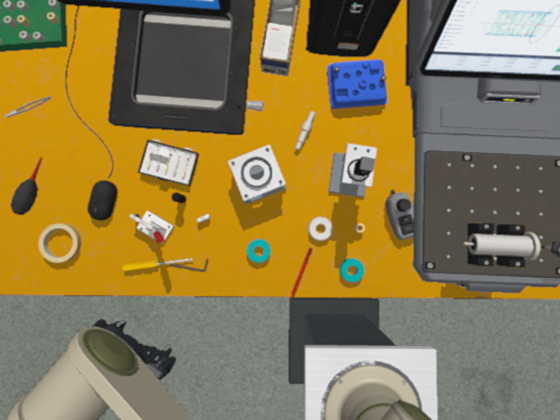

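View pics/wrist0.png

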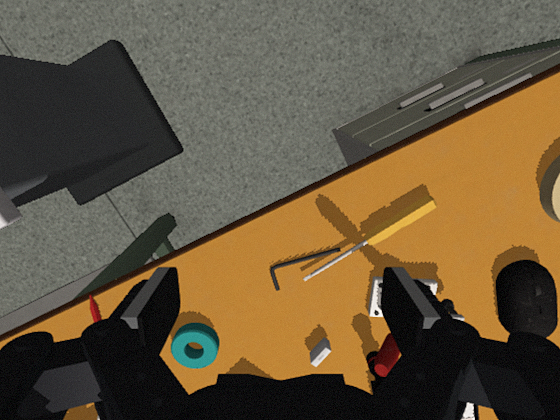

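```bash
python3 - <<'E'
from h import *
p,d,K,T=load('top0'); b=cv2.cvtColor(p,cv2.COLOR_RGB2BGR)
a=cv2.resize(b[130:290,220:380],(640,640),interpolation=cv2.INTER_CUBIC); cv2.imwrite('pics/crop_top.png',a)
p2,d2,K2,T2=load('scene0'); b2=cv2.cvtColor(p2,cv2.COLOR_RGB2BGR)
cv2.imwrite('pics/crop_scene.png',cv2.resize(b2[150:360,170:420],(750,630),interpolation=cv2.INTER_CUBIC))
P=cloud(d,K,T)
for u,v in [(320,222),(258,243),(351,261),(257,173),(262,153),(364,165),(360,150),(300,200),(400,210),(450,200)]:
    print(u,v,P[v,u].round(1))
P2=cloud(d2,K2,T2)
for u,v in [(240,290),(363,170),(287,273)]: print('s',u,v,P2[v,u].round(1))
E
```

```text
320 222 [453.9 123.6  19. ]
258 243 [401.9 273.8  20. ]
351 261 [360.2  48.4  16.9]
257 173 [573.3 278.4  15.9]
262 153 [611.8 264.3  72.7]
364 165 [561.7  57.7 211.8]
360 150 [609.2  47.7 127.3]
300 200 [509.  171.2  -2.9]
400 210 [483.  -62.3  48.4]
450 200 [ 504.5 -164.9   85.6]
s 240 290 [375.8 178.7   3.2]
s 363 170 [549.3  45.6 205.9]
s 287 273 [449.8 130.3  18.4]
```

View pics/crop_top.png

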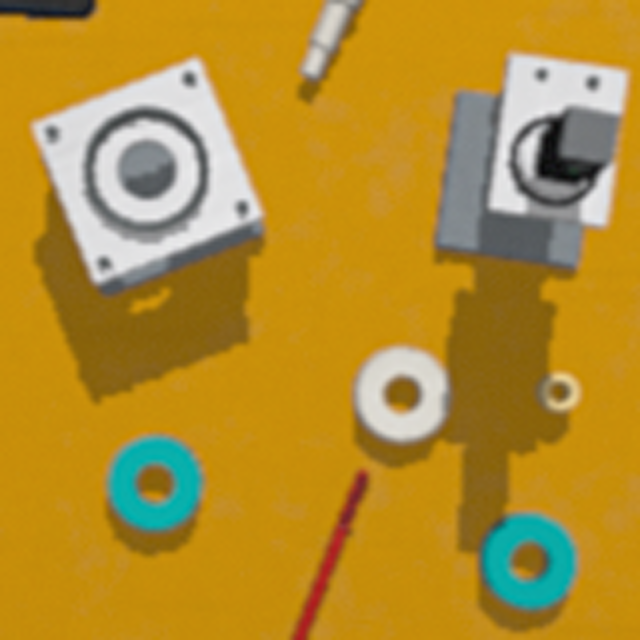

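View pics/crop_scene.png

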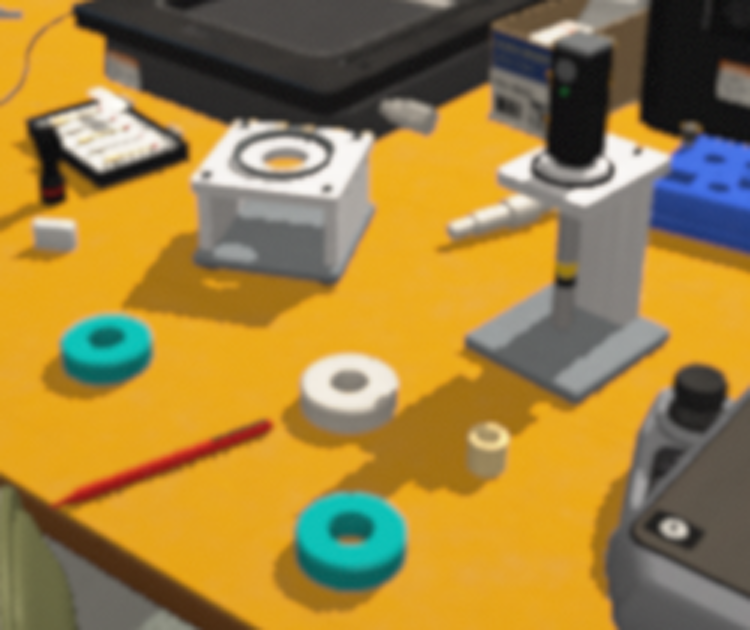

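```bash
cat >> h.py <<'E'
def ray_z(uv,z,K,T):
    uv=np.atleast_2d(np.asarray(uv,float)); T=np.array(T)
    r=np.stack([(uv[:,0]-K[0,2])/K[0,0],-(uv[:,1]-K[1,2])/K[1,1],-np.ones(len(uv))],-1)@T[:3,:3].T
    o=T[:3,3]; t=(z-o[2])/r[:,2]; return (o+r*t[:,None])[:,:2]
def proj(X,K,T):
    X=np.atleast_2d(X); C=(X-np.array(T)[:3,3])@np.array(T)[:3,:3]
    return np.stack([K[0,2]+K[0,0]*C[:,0]/-C[:,2],K[1,2]-K[1,1]*C[:,1]/-C[:,2]],-1)
from scipy.optimize import least_squares
def circ(xy,r=None):
    m=np.median(xy,0)
    f=(lambda q:np.hypot(*(xy-q[:2]).T)-(q[2] if r is None else r))
    s=least_squares(f,[m[0],m[1],r or 25],loss='soft_l1',f_scale=.5); return s.x,np.sqrt(np.mean(s.fun**2))
E
python3 - <<'E'
from h import *
for fn in ('top0','scene0'):
    p,d,K,T=load(fn); P=cloud(d,K,T); hsv=cv2.cvtColor(p,cv2.COLOR_RGB2HSV)
    near=lambda x,y,r:np.hypot(P[...,0]-x,P[...,1]-y)<r
    # ring: non-saturated bright near
    m=((hsv[...,1]<70)&near(450,124,45)&(P[...,2]>12)).astype(np.uint8)
    c,_=cv2.findContours(m,cv2.RETR_CCOMP,cv2.CHAIN_APPROX_NONE)
    for k in c:
        if len(k)>12:
            xy=ray_z(k[:,0],18,K,T); print(fn,'ring cont',len(k),circ(xy))
    # stand plate
    m=((hsv[...,1]<70)&near(580,280,90)&(P[...,2]>60)&(P[...,2]<85)).astype(np.uint8)
    xy=ray_z(np.argwhere(m)[:,::-1],70,K,T).astype(np.float32); print(fn,'plate',cv2.minAreaRect(xy))
    # rim dark
    m=((p.max(-1)<110)&near(574,272,45)&(P[...,2]>60)&(P[...,2]<90)).astype(np.uint8)
    xy=ray_z(np.argwhere(m)[:,::-1],76,K,T); print(fn,'rim',len(xy),circ(xy))
    # rest arm
    m=((hsv[...,1]<70)&near(575,45,90)&(P[...,2]>110)&(P[...,2]<140)).astype(np.uint8)
    xy=ray_z(np.argwhere(m)[:,::-1],128,K,T).astype(np.float32); print(fn,'arm',cv2.minAreaRect(xy))
    # cap
    m=(near(560,50,60)&(P[...,2]>200)).astype(np.uint8)
    q=P[m>0]; print(fn,'capz',np.percentile(q[:,2],[5,50,95]))
    xy=ray_z(np.argwhere(m)[:,::-1],211,K,T).astype(np.float32); print(fn,'cap',len(xy),cv2.minAreaRect(xy))
    # bystanders
E
```

```text
top0 ring cont 65 (array([438.94456563, 123.80704759,  27.51446229]), np.float64(0.6806042048690529))
top0 ring cont 30 (array([439.01278444, 124.34838011,  12.9352623 ]), np.float64(0.6667855118321655))
top0 plate ((592.296630859375, 288.3182373046875), (155.2529296875, 103.9306640625), 22.432058334350586)
top0 rim 122 (array([566.03558397, 277.33154205,  33.35434106]), np.float64(1.0947678032317776))
top0 arm ((576.9400634765625, 51.686676025390625), (65.15296173095703, 87.39813995361328), 81.7211685180664)
top0 capz [203.31382091 210.68878287 212.86252834]
top0 cap 206 ((563.8728637695312, 53.68584060668945), (28.748924255371094, 29.592330932617188), 80.09705352783203)
scene0 ring cont 79 (array([435.85371839, 121.90858973,  29.63174846]), np.float64(1.5039063573523233))
scene0 ring cont 26 (array([437.50316069, 122.25773309,   9.218105  ]), np.float64(1.321177977551815))
scene0 plate ((598.5888671875, 289.8800048828125), (191.1947479248047, 110.21439361572266), 22.499000549316406)
scene0 rim 48 (array([564.31647717, 277.63758311,  34.08371659]), np.float64(3.125174864212748))
scene0 arm ((573.2100219726562, 49.179630279541016), (75.12567138671875, 100.2466812133789), 81.2990951538086)
scene0 capz [201.08692363 209.68488412 213.68465125]
scene0 cap 240 ((555.663818359375, 47.63597106933594), (63.44141387939453, 34.788970947265625), 23.85979461669922)
```

```bash
cat >> h.py <<'E'
from scipy.spatial.transform import Rotation as R
def tool(): 
    s=sense(); q=s['ee_rot']; return s,R.from_quat([q[1],q[2],q[3],q[0]])
def target_R(yaw_deg,cur):
    # x down, z jaw along yaw (mod 180 nearest)
    best=None
    for k in (0,180):
        y=np.deg2rad(yaw_deg+k); z=np.array([np.cos(y),np.sin(y),0]); x=np.array([0,0,-1.]); yy=np.cross(z,x)
        r=R.from_matrix(np.stack([x,yy,z],1)); a=(cur.inv()*r).magnitude()
        if best is None or a<best[0]: best=(a,r)
    return best[1]
def plan(xyz,yaw):
    s,r=tool(); t=target_R(yaw,r)
    dl=r.inv().apply(np.array(xyz)-s['eef_pos'])/300; dr=(r.inv()*t).as_rotvec()/.5
    print('t',round(s['time_s'],2),'pos',s['eef_pos'].round(1),'lin',dl.round(4),'rot',dr.round(4),'rows min lin',round(np.linalg.norm(dl)*300/41.7,1),'rot',round(np.linalg.norm(dr)*.5/np.deg2rad(7.16),1))
def where():
    s,r=tool(); M=r.as_matrix(); print('t',round(s['time_s'],2),'pos',s['eef_pos'].round(2),'x',M[:,0].round(3),'z',M[:,2].round(3),'yaw',np.rad2deg(np.arctan2(M[1,2],M[0,2])).round(2),'F',s['force'].round(1),'grip',round(s['grip_width'],3)*85.4,'j',s['joints'].round(2))
E
python3 - <<'E'
from h import *
where()
plan([439,124,130],-30); plan([439,124,130],80);plan([439,124,130],0);plan([439,124,130],-60)
p,d,K,T=load('top0')
for u,v in [(360,228),(178,198),(204,218),(304,130)]: print(ray_z([u,v],10,K,T))
E
```

```text
t 0.15 pos [236.6  468.41 200.  ] x [-0.001 -0.001 -1.   ] z [ 0.451  0.893 -0.001] yaw 63.2 F [-0.   0.2 -0.7] grip 84.973 j [ 0.88  0.31  1.5  -0.    1.33 -0.22]
t 0.15 pos [236.6 468.4 200. ] lin [ 0.2338 -1.1199 -0.7203] rot [-3.0299e+00 -1.2000e-03 -1.8000e-03] rows min lin 9.7 rot 12.1
t 0.15 pos [236.6 468.4 200. ] lin [ 0.2338 -1.1199 -0.7203] rot [-0.5865 -0.0018 -0.0007] rows min lin 9.7 rot 2.3
t 0.15 pos [236.6 468.4 200. ] lin [ 0.2338 -1.1199 -0.7203] rot [ 2.206e+00 -1.900e-03  7.000e-04] rows min lin 9.7 rot 8.8
t 0.15 pos [236.6 468.4 200. ] lin [ 0.2338 -1.1199 -0.7203] rot [-1.9827e+00 -1.5000e-03 -1.3000e-03] rows min lin 9.7 rot 7.9
[[440.18518827  24.55020548]]
[[510.4750341  472.81614176]]
[[461.6800296  407.64887262]]
[[683.39343878 162.64538936]]
```

```bash
python3 -m jog '[{"linear":[0,-0.5,-0.32],"rotation":[-0.25,0,0],"grip":85},{"linear":[0,-0.5,-0.32],"rotation":[-0.5,0,0],"grip":85},{"linear":[0,-0.5,-0.32],"rotation":[-0.586,0,0],"grip":85},{"linear":[0,-1,-0.643],"rotation":[-0.586,-0.0018,-0.0007],"grip":85},{"linear":[0,-1,-0.643],"rotation":[-0.586,-0.0018,-0.0007],"grip":85},{"linear":[0,-1,-0.643],"rotation":[-0.586,-0.0018,-0.0007],"grip":85},{"linear":[0,-1,-0.643],"rotation":[-0.586,-0.0018,-0.0007],"grip":85},{"linear":[0,-1,-0.643],"rotation":[-0.586,-0.0018,-0.0007],"grip":85},{"linear":[0,-1,-0.643],"rotation":[-0.586,-0.0018,-0.0007],"grip":85},{"linear":[0,-1,-0.643],"rotation":[-0.586,-0.0018,-0.0007],"grip":85}]' 40; python3 -c "
from h import *
where(); plan([439,124,110],80)"
```

```text
time_s: 0.98
eef_pos: [419.6, 156.8, 199.9]
ee_rot: [0.543, -0.453, 0.543, 0.453]
force: [-0.5, 0.5, -0.3]
grip_width: 0.999
t 0.98 pos [419.61 156.79 199.87] x [ 0.    -0.001 -1.   ] z [ 0.179  0.984 -0.001] yaw 79.68 F [-0.5  0.5 -0.3] grip 85.3146 j [ 0.1   0.14  1.71 -0.    1.28 -1.29]
t 0.98 pos [419.6 156.8 199.9] lin [ 0.2997 -0.083  -0.0956] rot [-0.0112 -0.0022  0.001 ] rows min lin 2.3 rot 0.0
```

```bash
python3 -m jog '[{"linear":[0.12,-0.083,-0.0956],"rotation":[-0.011,-0.002,0.001],"grip":85},{"linear":[0.24,-0.083,-0.0956],"rotation":[-0.011,-0.002,0.001],"grip":85},{"linear":[0.3,-0.083,-0.0956],"rotation":[-0.011,-0.002,0.001],"grip":85},{"linear":[0.3,-0.083,-0.0956],"rotation":[-0.011,-0.002,0.001],"grip":85},{"linear":[0.3,-0.083,-0.0956],"rotation":[-0.011,-0.002,0.001],"grip":85},{"linear":[0.3,-0.083,-0.0956],"rotation":[-0.011,-0.002,0.001],"grip":85}]'; python3 - <<'E'
from h import *
where(); p,d,c=cap('wrist','w1'); K,T=c['intrinsics'],c['world_from_camera']
P=cloud(d,K,T); hsv=cv2.cvtColor(p,cv2.COLOR_RGB2HSV)
m=((hsv[...,1]<70)&(np.hypot(P[...,0]-439,P[...,1]-124)<45)&(P[...,2]>12)&(P[...,2]<30)).astype(np.uint8)
c,_=cv2.findContours(m,cv2.RETR_CCOMP,cv2.CHAIN_APPROX_NONE)
for k in c:
    if len(k)>12: print(len(k),circ(ray_z(k[:,0],18,K,T)))
print(np.nanmedian(P[...,2][m>0]))
E
```

```text
time_s: 1.48
eef_pos: [439.7, 124.6, 111.5]
ee_rot: [0.542, -0.455, 0.541, 0.454]
force: [-0.6, -0.2, 1.0]
grip_width: 0.995
t 1.48 pos [439.7  124.55 111.45] x [ 0.002  0.    -1.   ] z [0.173 0.985 0.   ] yaw 80.04 F [-0.6 -0.2  1. ] grip 84.973 j [ 0.02  0.26  1.82 -0.    1.06 -1.38]
197 (array([439.45354764, 123.38666808,  28.37899391]), np.float64(0.30912838965584327))
81 (array([439.38171355, 123.52570617,  11.83138557]), np.float64(0.31889773455506537))
18.55497363866988
```

View pics/w1.png

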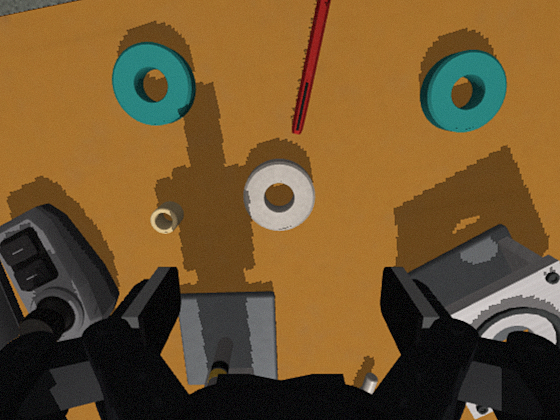

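```bash
python3 -c "
from h import *
plan([439.4,123.6,5],80)"
```

```text
t 1.53 pos [439.8 124.6 111.7] lin [ 0.3556  0.002  -0.0037] rot [0.0016 0.0011 0.0061] rows min lin 2.6 rot 0.0
```

```bash
python3 -m jog '[{"linear":[0.1,0.001,-0.003],"rotation":[0.0016,0.001,0.006],"grip":85},{"linear":[0.2,0.001,-0.003],"rotation":[0.0016,0.001,0.006],"grip":85},{"linear":[0.28,0.002,-0.0037],"rotation":[0.0016,0.001,0.006],"grip":85},{"linear":[0.33,0.002,-0.0037],"rotation":[0.0016,0.001,0.006],"grip":85},{"linear":[0.355,0.002,-0.0037],"rotation":[0.0016,0.001,0.006],"grip":85},{"linear":[0.355,0.002,-0.0037],"rotation":[0.0016,0.001,0.006],"grip":85},{"linear":[0.355,0.002,-0.0037],"rotation":[0.0016,0.001,0.006],"grip":85},{"linear":[0.355,0.002,-0.0037],"rotation":[0.0016,0.001,0.006],"grip":85},{"linear":[0.355,0.002,-0.0037],"rotation":[0.0016,0.001,0.006],"grip":85},{"linear":[0.355,0.002,-0.0037],"rotation":[0.0016,0.001,0.006],"grip":85}]' 40; python3 - <<'E'
from h import *
where();p,d,c=cap('wrist','w2');where();plan([439.4,123.6,5],80); p,d,c=cap('scene','s2'); cv2.imwrite('pics/s2c.png',cv2.resize(cv2.cvtColor(p,cv2.COLOR_RGB2BGR)[200:340,200:370],None,fx=4,fy=4))
E
```

```text
time_s: 2.37
eef_pos: [440.0, 123.7, 6.0]
ee_rot: [0.542, -0.455, 0.541, 0.454]
force: [0.7, 0.0, 0.5]
grip_width: 0.996
t 2.37 pos [439.96 123.65   6.04] x [ 0.002  0.    -1.   ] z [0.174 0.985 0.   ] yaw 80.0 F [0.7 0.  0.5] grip 85.0584 j [ 0.02  0.44  1.91  0.    0.79 -1.38]
t 2.42 pos [439.8  123.62   5.82] x [ 0.001  0.    -1.   ] z [0.174 0.985 0.   ] yaw 80.0 F [-0.7 -0.2  0.9] grip 84.8876 j [ 0.02  0.44  1.91  0.    0.79 -1.38]
t 2.42 pos [439.8 123.6   5.8] lin [ 0.0027  0.0013 -0.0003] rot [0.0001 0.0006 0.0026] rows min lin 0.0 rot 0.0
```

View pics/s2c.png

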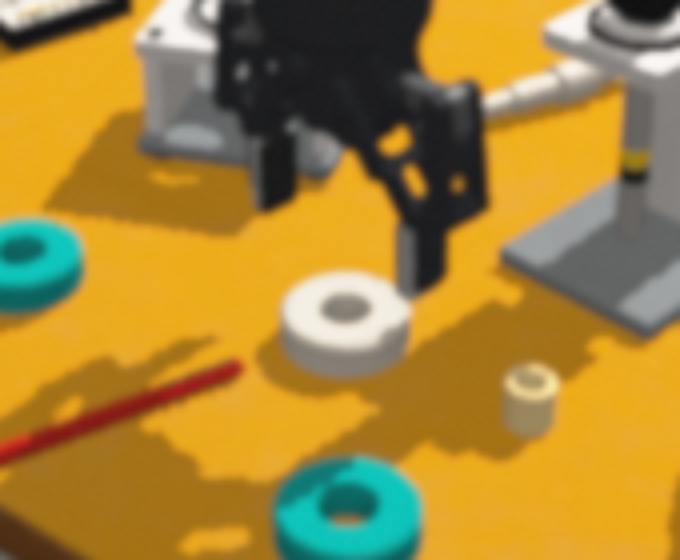

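View pics/w2.png

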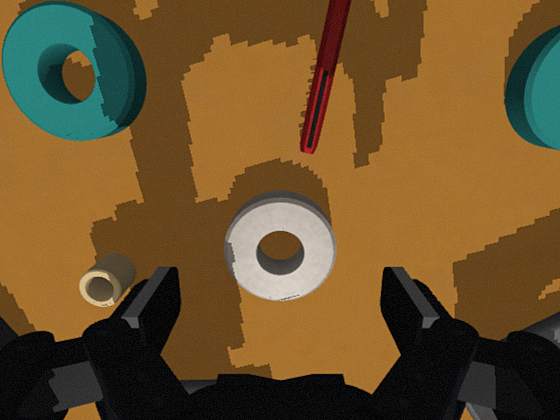

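```bash
python3 - <<'E'
from h import *
p,d,K,T=load('w2'); s,r=tool(); M=r.as_matrix(); o=s['eef_pos']
for name,q in [('tcp',o),('setback13',o-M[:,0]*13),('ringtop',[439.4,123.6,18])]: print(name,proj(q,K,T))
for sy in (-11,11):
  for sz in (-42.5,42.5):
    q=o-M[:,0]*13+M[:,1]*sy+M[:,2]*sz; print('padtip',sy,sz,proj(q,K,T))
P=cloud(d,K,T)
for uv in [(170,268),(172,285),(140,310),(390,268),(388,285),(420,310),(160,280),(130,318)]:
    q=P[uv[1],uv[0]]; print(uv,q.round(1), (M.T@(q-o)).round(1))
E
```

```text
tcp [[280.52174659 242.06654491]]
setback13 [[280.56093058 252.14407142]]
ringtop [[280.42404576 251.09261859]]
padtip -11 -42.5 [[198.46106331 271.60602088]]
padtip -11 42.5 [[362.61991441 271.61476791]]
padtip 11 -42.5 [[195.40616041 231.93881653]]
padtip 11 42.5 [[365.72857072 231.95489983]]
(170, 268) [422.5  81.6  54.6] [-48.9   9.6 -44.4]
(172, 285) [427.6  82.5  59.4] [-53.8   4.7 -42.6]
(140, 310) [421.7  81.4  84.7] [-79.   10.3 -44.7]
(390, 268) [437.5 168.3  55.2] [-49.5   9.9  43.6]
(388, 285) [442.9 166.1  58.4] [-52.7   4.1  42.4]
(420, 310) [437.6 169.2  83.9] [-78.3   9.9  44.5]
(160, 280) [421.8  81.3  65.4] [-59.7  10.2 -44.8]
(130, 318) [422.4  78.9  87.2] [-81.6   9.2 -47. ]
```

```bash
python3 - <<'E'
from h import *
z=np.load('pics/s2.npz') 
p,d,K,T=load('s2'); s,r=tool(); M=r.as_matrix(); o=s['eef_pos']; P=cloud(d,K,T)
m=(np.abs((P-o)@M[:,1])<25)&(np.abs((P-o)@M[:,2])<75)&(p.max(-1)<90)&(P[...,2]>8)
v,u=np.where(m); Z=P[...,2][m]; i=np.argsort(Z)[:25]
for k in i: print(u[k],v[k],P[v[k],u[k]].round(1),((P[v[k],u[k]]-o)@M).round(1))
E
```

```text
268 251 [442.4 167.4  55. ] [-49.3   4.9  43.6]
270 250 [447.  166.5  55.1] [-49.5   0.2  43.5]
272 249 [451.2 165.2  55.6] [-50.   -4.1  42.9]
303 272 [425.6  78.3  56.2] [-50.6   5.9 -47. ]
265 251 [437.4 170.3  56.4] [-50.7  10.3  45.6]
269 250 [444.2 166.5  56.6] [-50.9   3.   43. ]
267 251 [439.3 167.2  56.6] [-51.    7.9  42.8]
271 249 [448.7 165.5  56.8] [-51.1  -1.6  42.8]
267 250 [441.7 169.1  56.8] [-51.1   5.9  45.2]
268 250 [442.6 167.5  57. ] [-51.3   4.7  43.7]
266 251 [437.3 167.9  57.4] [-51.7   9.9  43.2]
272 248 [451.3 165.2  57.7] [-52.   -4.2  43. ]
271 248 [450.2 166.6  57.7] [-52.   -2.9  44.2]
304 272 [424.7  75.7  57.9] [-52.2   6.4 -49.8]
270 249 [446.1 165.7  58. ] [-52.3   0.9  42.6]
273 247 [454.5 165.5  58.1] [-52.4  -7.4  43.8]
303 271 [425.7  78.4  58.2] [-52.5   5.9 -47. ]
265 250 [437.7 170.4  58.4] [-52.7  10.1  45.8]
269 249 [443.9 166.2  58.9] [-53.3   3.2  42.7]
272 247 [452.4 166.1  59. ] [-53.3  -5.2  44. ]
305 272 [424.2  73.3  59.1] [-53.5   6.4 -52.2]
266 250 [437.2 167.6  59.7] [-54.   10.   42.9]
268 249 [441.8 166.7  59.8] [-54.1   5.4  42.8]
269 248 [445.4 167.4  59.9] [-54.2   1.9  44.1]
270 248 [446.4 165.8  60. ] [-54.3   0.7  42.7]
```

```bash
python3 -m jog '[{"linear":[0,0.001,0],"rotation":[0,0,0.002],"grip":70},{"linear":[0,0.001,0],"rotation":[0,0,0.002],"grip":70},{"linear":[0,0.001,0],"rotation":[0,0,0.002],"grip":70},{"linear":[0,0.001,0],"rotation":[0,0,0.002],"grip":70}]' 40; cat >> h.py <<'E'
def tips(fn,o,M):
    p,d,K,T=load(fn); P=cloud(d,K,T); L=(P-o)@M
    for sg in (-1,1):
        m=(np.abs(L[...,1])<16)&(L[...,2]*sg>8)&(L[...,2]*sg<60)&(p.max(-1)<95)&(P[...,2]>8)&(L[...,0]<40)&(L[...,0]>-75)
        q=L[m]
        if len(q)>10:
            a=np.percentile(q[:,0],[99,97,90]); t=q[q[:,0]>a[1]-4]; print(fn,'side',sg,'tip x',a.round(1),'pad z',np.percentile(t[:,2],[5,50,95]).round(1),'y',np.percentile(t[:,1],[5,50,95]).round(1))
E
python3 - <<'E'
from h import *
where(); s,r=tool()
cap('wrist','w3');cap('scene','s3')
tips('w3',s['eef_pos'],r.as_matrix());tips('s3',s['eef_pos'],r.as_matrix())
E
```

```text
time_s: 2.8
eef_pos: [439.4, 123.6, 5.7]
ee_rot: [0.542, -0.454, 0.542, 0.455]
force: [-0.4, -0.7, 0.5]
grip_width: 0.813
t 2.8 pos [439.41 123.64   5.67] x [ 0.  0. -1.] z [0.174 0.985 0.   ] yaw 80.0 F [-0.4 -0.7  0.5] grip 69.4302 j [ 0.02  0.44  1.91  0.    0.79 -1.38]
w3 side -1 tip x [ -5.5 -10.9 -42.4] pad z [-28.4 -12.1  -8.6] y [-12.6  -6.2   4.5]
w3 side 1 tip x [ -5.8 -11.6 -44.8] pad z [ 8.2 10.4 23.9] y [-9.3 -6.8 14.4]
s3 side -1 tip x [-46.4 -47.9 -51.1] pad z [-46.7 -42.  -40.1] y [3.3 6.3 8.8]
s3 side 1 tip x [-43.3 -45.4 -48.3] pad z [34.3 35.5 37.1] y [-3.9  3.   9.9]
```

View pics/w3.png

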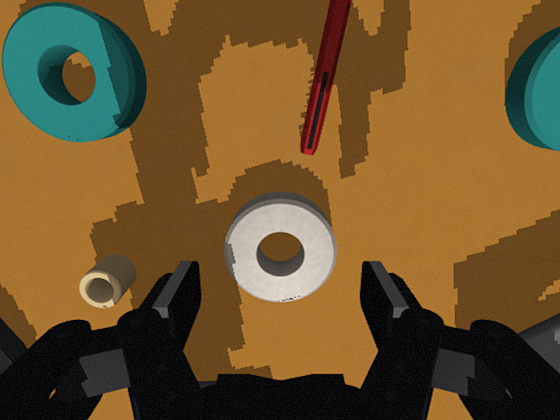

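```bash
python3 -m jog '[{"linear":[0.04,0,0],"rotation":[0,0,0],"grip":70},{"linear":[0.08,0,0],"rotation":[0,0,0],"grip":70},{"linear":[0.1,0,0],"rotation":[0,0,0],"grip":70},{"linear":[0.11,0,0],"rotation":[0,0,0],"grip":70},{"linear":[0.11,0,0],"rotation":[0,0,0],"grip":70},{"linear":[0.11,0,0],"rotation":[0,0,0],"grip":70},{"linear":[0.11,0,0],"rotation":[0,0,0],"grip":70}]' 40; 
python3 - <<'E'
from h import *
where(); s,r=tool()
p,d,c=cap('scene','s4');tips('s4',s['eef_pos'],r.as_matrix())
cv2.imwrite('pics/s4c.png',cv2.resize(cv2.cvtColor(p,cv2.COLOR_RGB2BGR)[200:340,200:370],None,fx=4,fy=4))
E
```

```text
time_s: 3.48
eef_pos: [439.7, 123.7, -26.9]
ee_rot: [0.542, -0.455, 0.541, 0.454]
force: [0.1, 0.5, -0.6]
grip_width: 0.819
t 3.48 pos [439.71 123.69 -26.9 ] x [ 0.001  0.    -1.   ] z [0.174 0.985 0.   ] yaw 80.0 F [ 0.1  0.5 -0.6] grip 69.9426 j [ 0.02  0.5   1.93  0.    0.71 -1.38]
s4 side -1 tip x [-45.1 -47.5 -50.2] pad z [-47.8 -43.9 -40.3] y [-1.3  6.4  8. ]
s4 side 1 tip x [-44.  -44.6 -47.2] pad z [34.9 35.6 38.2] y [-4.8  1.9 10.2]
```

View pics/s4c.png

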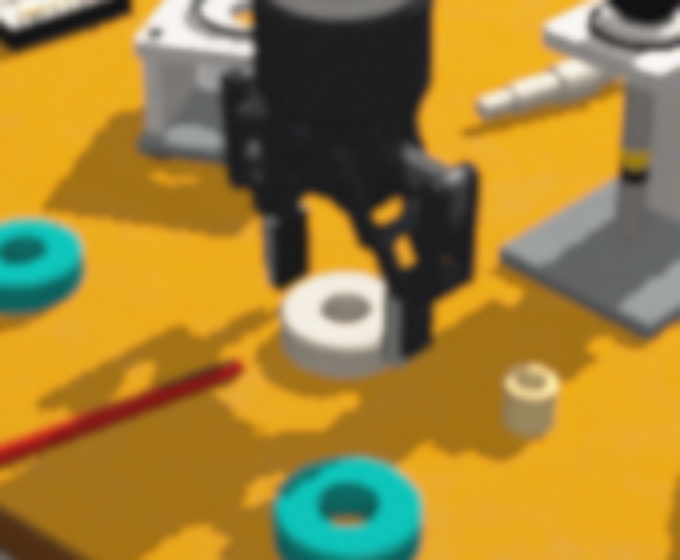

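```bash
python3 -m jog '[{"linear":[0.017,0,0],"rotation":[0,0,0.002],"grip":70},{"linear":[0.017,0,0],"rotation":[0,0,0.002],"grip":70},{"linear":[0.017,0,0],"rotation":[0,0,0.002],"grip":64},{"linear":[0.017,0,0],"rotation":[0,0,0.002],"grip":60},{"linear":[0.017,0,0],"rotation":[0,0,0.002],"grip":56},{"linear":[0.017,0,0],"rotation":[0,0,0.002],"grip":50},{"linear":[0.017,0,0],"rotation":[0,0,0.002],"grip":50},{"linear":[0.017,0,0],"rotation":[0,0,0.002],"grip":50}]' 40; 
python3 - <<'E'
from h import *
where(); s,r=tool()
p,d,c=cap('scene','s5');tips('s5',s['eef_pos'],r.as_matrix());cap('wrist','w5')
cv2.imwrite('pics/s5c.png',cv2.resize(cv2.cvtColor(p,cv2.COLOR_RGB2BGR)[200:340,200:370],None,fx=4,fy=4))
E
```

```text
time_s: 4.2
eef_pos: [439.7, 123.6, -31.5]
ee_rot: [0.542, -0.454, 0.542, 0.455]
force: [-2.9, -0.4, 6.7]
grip_width: 0.655
t 4.2 pos [439.73 123.62 -31.51] x [-0.  0. -1.] z [0.174 0.985 0.   ] yaw 80.0 F [-2.9 -0.4  6.7] grip 55.937000000000005 j [ 0.02  0.51  1.93  0.    0.7  -1.38]
s5 side -1 tip x [-41.7 -44.7 -47.6] pad z [-40.6 -37.3 -33.4] y [-1.4  6.2  9.1]
s5 side 1 tip x [-51.3 -52.4 -54.2] pad z [28.6 29.7 32.5] y [-4.4  6.6 11.7]
```

View pics/s5c.png

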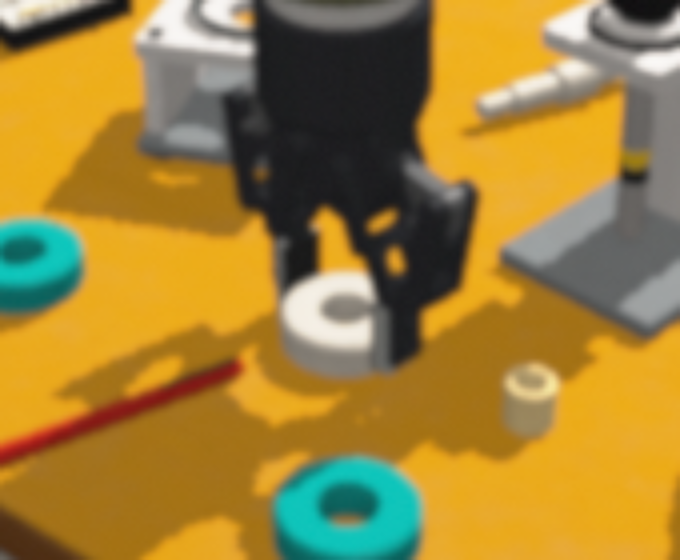

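View pics/w5.png

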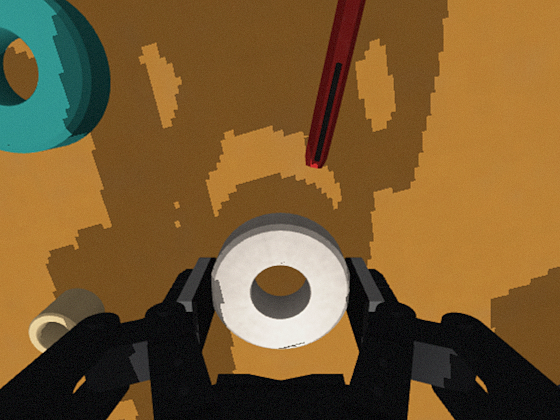

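```bash
python3 -m jog '[{"linear":[0,0,0],"rotation":[0,0,0],"grip":45},{"linear":[-0.01,0,0],"rotation":[0,0,0],"grip":45},{"linear":[-0.03,0,0],"rotation":[0,0,0],"grip":45},{"linear":[-0.1,0,0],"rotation":[0,0,0],"grip":45},{"linear":[-0.2,0,0],"rotation":[0,0,0],"grip":45},{"linear":[-0.3,0,0],"rotation":[0,0,0],"grip":45},{"linear":[-0.38,0,0],"rotation":[0,0,0],"grip":45},{"linear":[-0.4,0,0],"rotation":[0,0,0],"grip":45},{"linear":[-0.4,0,0],"rotation":[0,0,0],"grip":45},{"linear":[-0.4,0,0],"rotation":[0,0,0],"grip":45}]' 60; 
python3 - <<'E'
from h import *
where(); s,r=tool()
p,d,c=cap('wrist','w6'); plan([536,277.5,90],80)
E
```

```text
time_s: 5.13
eef_pos: [439.2, 123.6, 87.7]
ee_rot: [0.541, -0.454, 0.542, 0.455]
force: [0.6, 0.0, -2.3]
grip_width: 0.647
t 5.13 pos [439.2  123.58  87.72] x [-0.001  0.    -1.   ] z [0.174 0.985 0.   ] yaw 80.0 F [ 0.6  0.  -2.3] grip 55.253800000000005 j [ 0.02  0.3   1.85  0.    1.   -1.38]
t 5.18 pos [438.9 123.6  87.2] lin [-0.0101 -0.2297  0.5616] rot [-0.     -0.0004 -0.0051] rows min lin 4.4 rot 0.0
```

View pics/w6.png

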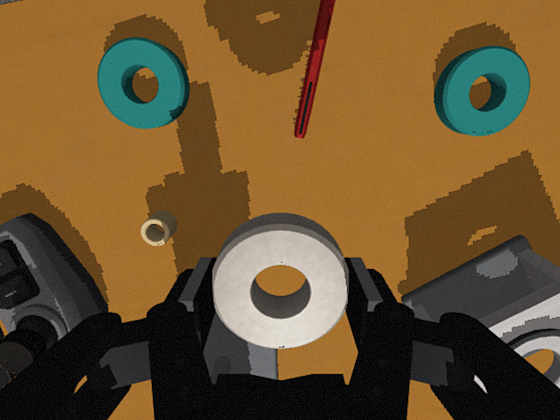

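```bash
python3 - <<'E'
from h import *
p,d,K,T=load('w6'); P=cloud(d,K,T); hsv=cv2.cvtColor(p,cv2.COLOR_RGB2HSV); s,r=tool(); M=r.as_matrix(); o=s['eef_pos']
roi=p[280:345,220:340]; print('ring depth z',np.nanpercentile(P[320:340,260:300,2],[10,50,90]))
m=((hsv[...,1]<60)&(P[...,2]>120)&(P[...,2]<150)).astype(np.uint8); m[:200]=0;m[:, :200]=0;m[:,360:]=0
q=P[m>0]
c,_=cv2.findContours(m,cv2.RETR_CCOMP,cv2.CHAIN_APPROX_NONE)
z=o[2]+49.3
for k in c:
    if len(k)>30:
        x,e=circ(ray_z(k[:,0],z,K,T)); print(len(k),x,e,'tool', (M.T@(np.array([x[0],x[1],z])-o)).round(2))
# plane fit of ring top
A=q[np.abs(q[:,2]-np.median(q[:,2]))<3]; n=np.linalg.lstsq(np.c_[A[:,:2]-A[:,:2].mean(0),np.ones(len(A))],A[:,2],rcond=None)[0]; print(n)
plan([595.5,272,160],80)
E
```

```text
ring depth z [136.85726548 137.53404121 138.20662074]
34 [445.74325409 152.24929528   1.54476247] 0.38026729007055765 tool [-49.31  -1.65  29.44]
77 [427.12277404  99.66304252   6.92260906] 1.2246365234509171 tool [-49.28   7.55 -25.58]
620 [437.37249546 123.71158027  29.87098027] 1.3928821746920037 tool [-49.3    1.64  -0.12]
119 [434.82311009 124.07590057   8.36531008] 1.1065248100542502 tool [-49.29   4.21  -0.2 ]
[5.80081694e-03 6.42836421e-04 1.37380617e+02]
t 5.18 pos [438.9 123.6  87.2] lin [-0.2439 -0.4276  0.5779] rot [-0.     -0.0004 -0.0051] rows min lin 5.5 rot 0.0
```

```bash
python3 -m jog '[{"linear":[-0.06,-0.08,0.1],"rotation":[0,0,-0.005],"grip":45},{"linear":[-0.12,-0.16,0.2],"rotation":[0,0,-0.005],"grip":45},{"linear":[-0.18,-0.24,0.3],"rotation":[0,0,-0.005],"grip":45},{"linear":[-0.244,-0.32,0.41],"rotation":[0,0,-0.005],"grip":45},{"linear":[-0.244,-0.39,0.51],"rotation":[0,0,-0.005],"grip":45},{"linear":[-0.244,-0.428,0.56],"rotation":[0,0,-0.005],"grip":45},{"linear":[-0.244,-0.428,0.578],"rotation":[0,0,-0.005],"grip":45},{"linear":[-0.244,-0.428,0.578],"rotation":[0,0,-0.005],"grip":45},{"linear":[-0.244,-0.428,0.578],"rotation":[0,0,-0.005],"grip":45},{"linear":[-0.244,-0.428,0.578],"rotation":[0,0,-0.005],"grip":45},{"linear":[-0.244,-0.428,0.578],"rotation":[0,0,-0.005],"grip":45}]'; 
python3 - <<'E'
from h import *
where(); s,r=tool(); np.savez('pics/w7pose',o=s['eef_pos'],M=r.as_matrix())
p,d,c=cap('wrist','w7');where()
E
```

```text
time_s: 6.1
eef_pos: [595.2, 271.2, 160.1]
ee_rot: [0.542, -0.454, 0.542, 0.454]
force: [-0.6, -0.5, -1.8]
grip_width: 0.648
t 6.1 pos [595.2  271.22 160.07] x [-0. -0. -1.] z [ 0.174  0.985 -0.   ] yaw 79.96 F [-0.6 -0.5 -1.8] grip 55.339200000000005 j [ 0.25  0.63  1.12 -0.    1.39 -1.15]
t 6.15 pos [595.34 271.31 160.29] x [-0. -0. -1.] z [ 0.174  0.985 -0.   ] yaw 79.96 F [ 0.5 -0.4 -2.3] grip 55.339200000000005 j [ 0.25  0.63  1.12 -0.    1.39 -1.15]
```

View pics/w7.png

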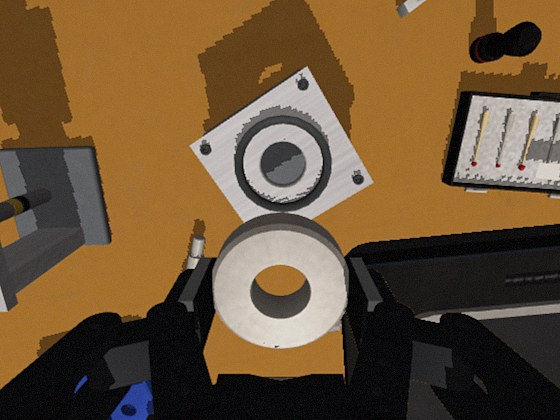

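```bash
cat >> h.py <<'E'
def radial(g,K,T,c,z,r0,w=5,sign=0,angs=np.arange(0,360,4),it=3,free=True):
    """find circle edge; sign -1: bright inside -> dark outside; returns centre, r, rms"""
    c=np.array(c,float); rr=np.arange(r0-w,r0+w,.1); g=cv2.GaussianBlur(g.astype(np.float32),(0,0),.7)
    for _ in range(it):
        pts=[]
        for a in np.deg2rad(angs):
            xy=c+rr[:,None]*[np.cos(a),np.sin(a)]
            uv=proj(np.c_[xy,np.full(len(xy),z)],K,T).astype(np.float32)
            v=cv2.remap(g,uv[:,0].reshape(1,-1),uv[:,1].reshape(1,-1),cv2.INTER_LINEAR)[0]
            gr=np.gradient(v); gr=np.convolve(gr,np.ones(7)/7,'same')[5:-5]; s=gr*sign if sign else np.abs(gr)
            i=np.argmax(s)
            if s[i]>.6: pts.append(xy[i+5])
        pts=np.array(pts); x,e=circ(pts,None if free else r0)
        c=x[:2]
    return x,e,len(pts)
E
python3 - <<'E'
from h import *
p,d,K,T=load('w7'); g=cv2.cvtColor(p,cv2.COLOR_RGB2GRAY); P=cloud(d,K,T)
z=np.load('pics/w7pose.npz'); o,M=z['o'],z['M']
print('plate z',np.nanmedian(P[120:130,255:300,2]), P[175,230],P[95,285], 'ringtop',np.nanmedian(P[325:340,265:295,2]))
nm=ray_z([283,162],70,K,T)[0]; print(nm)
for name,zz,r,sg in [('rim outer',76,37.5,1),('rim inner top',76,33.5,0),('foot',70,30.5,1),('hole',70,17.5,-1)]:
    print(name,radial(g,K,T,nm,zz,r,4,sg,angs=np.arange(100,280,4) if 'rim' in name else np.arange(0,360,4)))
for dz in (0,):
    rt=o[2]+49.8; rc=o[:2]
    a=np.arange(0,360,4)
    for name,r,sg,an in [('ring outer',29,-1,np.r_[-75:60:4,100:220:4]),('bore',12.5,-1,a)]:
        x,e,n=radial(g,K,T,rc,rt,r,4,sg,angs=an); print(name,x,e,n,'tool',(M.T@(np.r_[x[:2],rt]-o)).round(2))
E
```

```text
plate z 74.88774028227095 [570.07650037 235.94851719  70.85745545] [519.38903122 287.89429934  71.19819276] ringtop 209.8166917844352
[567.38880404 278.0666305 ]
rim outer (array([561.91275738, 277.80366082,  35.80138078]), np.float64(0.7299023443765907), 45)
rim inner top (array([571.86132731, 280.45010718,  33.91787695]), np.float64(1.6799018660370013), 45)
foot (array([568.93108339, 277.37320397,  32.45212054]), np.float64(1.4100282144277414), 74)
hole (array([568.60611944, 277.60516624,  15.54195281]), np.float64(0.5785614594508404), 44)
ring outer [595.67193407 270.90773795  27.11900211] 0.9525148071007544 64 tool [-49.8   -0.5   -0.25]
bore [596.10770197 270.16616709  13.55176561] 2.005390162292791 28 tool [-49.8   -1.06  -0.9 ]
```

```bash
cat >> h.py <<'E'
def overlay(fn,circs,box,f,out):
    p,d,K,T=load(fn); b=cv2.cvtColor(p,cv2.COLOR_RGB2BGR); u0,v0,u1,v1=box
    im=cv2.resize(b[v0:v1,u0:u1],None,fx=f,fy=f,interpolation=cv2.INTER_CUBIC)
    a=np.linspace(0,2*np.pi,100)
    for c,z,r,col in circs:
        uv=proj(np.c_[c[0]+r*np.cos(a),c[1]+r*np.sin(a),np.full(100,z)],K,T); uv=(uv+.5-[u0,v0])*f-.5
        cv2.polylines(im,[np.round(uv*16).astype(np.int32)],True,col,1,cv2.LINE_AA,4)
    cv2.imwrite('pics/'+out+'.png',im)
E
python3 - <<'E'
from h import *
c=(567.4,277.8)
overlay('w7',[(c,76,37.5,(0,0,255)),(c,76,33.5,(0,255,0)),(c,70,17.5,(255,0,0)),(c,70,30.5,(255,0,255)),((595.4,271.2),209.9,29,(0,0,255)),((595.4,271.2),209.9,12.5,(0,255,0))],(180,90,380,240),4,'ov7')
overlay('w7',[((595.4,271.2),209.9,29,(0,0,255)),((595.4,271.2),209.9,12.5,(0,255,0))],(200,200,360,360),4,'ov7b')
E
```

```text
(no output)
```

View pics/ov7.png

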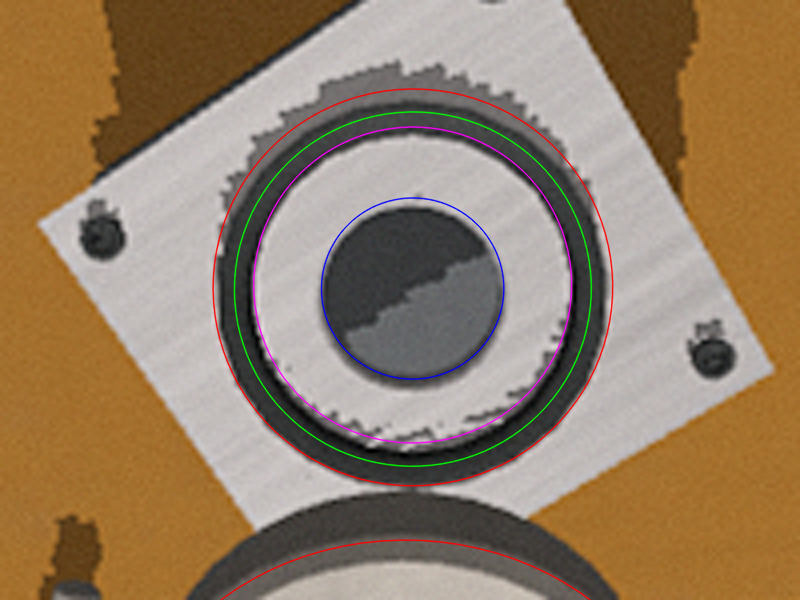

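View pics/ov7b.png

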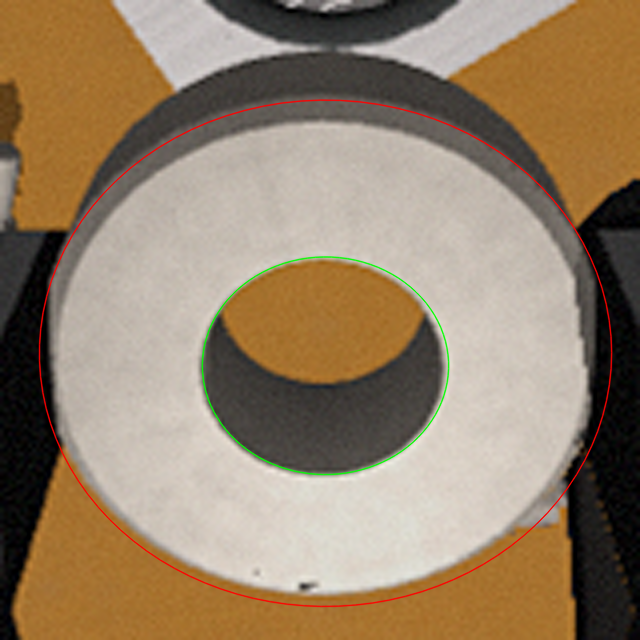

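```bash
python3 -c "
from h import *
plan([568.6,277.5,160],80); plan([568.6,277.5,50],80)"
```

```text
t 6.15 pos [595.3 271.3 160.3] lin [0.001  0.0914 0.0048] rot [-0.0015 -0.0005 -0.    ] rows min lin 0.7 rot 0.0
t 6.15 pos [595.3 271.3 160.3] lin [0.3676 0.0914 0.0049] rot [-0.0015 -0.0005 -0.    ] rows min lin 2.7 rot 0.0
```

```bash
python3 -m jog '[{"linear":[0,0.05,0.003],"rotation":[-0.0015,0,0],"grip":45},{"linear":[0,0.091,0.005],"rotation":[-0.0015,0,0],"grip":45},{"linear":[0.08,0.091,0.005],"rotation":[-0.0015,0,0],"grip":45},{"linear":[0.18,0.091,0.005],"rotation":[-0.0015,0,0],"grip":45},{"linear":[0.28,0.091,0.005],"rotation":[-0.0015,0,0],"grip":45},{"linear":[0.34,0.091,0.005],"rotation":[-0.0015,0,0],"grip":45},{"linear":[0.367,0.091,0.005],"rotation":[-0.0015,0,0],"grip":45},{"linear":[0.367,0.091,0.005],"rotation":[-0.0015,0,0],"grip":45},{"linear":[0.367,0.091,0.005],"rotation":[-0.0015,0,0],"grip":45},{"linear":[0.367,0.091,0.005],"rotation":[-0.0015,0,0],"grip":45},{"linear":[0.367,0.091,0.005],"rotation":[-0.0015,0,0],"grip":45}]'; 
python3 - <<'E'
from h import *
s,r=tool(); where(); o=s['eef_pos']
cap('wrist','w8');cap('scene','s8');plan([568.6,277.5,38],80)
c=(568.6,277.5); z=o[2]+49.8
overlay('w8',[(c,76,37.5,(0,0,255)),(c,76,33.5,(0,255,0)),(o[:2],z,12.5,(0,255,0)),(o[:2],z-18,29,(255,0,0))],(160,190,400,360),3,'ov8')
overlay('s8',[(c,76,37.5,(0,0,255)),(c,76,33.5,(0,255,0)),(o[:2],z-18,29,(255,0,0))],(200,140,340,250),5,'ov8s')
E
```

```text
time_s: 7.07
eef_pos: [569.5, 277.7, 51.8]
ee_rot: [0.542, -0.455, 0.541, 0.454]
force: [-0.1, 0.6, -2.0]
grip_width: 0.653
t 7.07 pos [569.51 277.69  51.83] x [ 0.003  0.    -1.   ] z [0.174 0.985 0.001] yaw 80.0 F [-0.1  0.6 -2. ] grip 55.766200000000005 j [ 0.27  0.69  1.32 -0.    1.13 -1.13]
t 7.17 pos [569.2 277.6  51.3] lin [ 0.0443  0.002  -0.0008] rot [-0.      0.001   0.0032] rows min lin 0.3 rot 0.0
```

View pics/ov8.png

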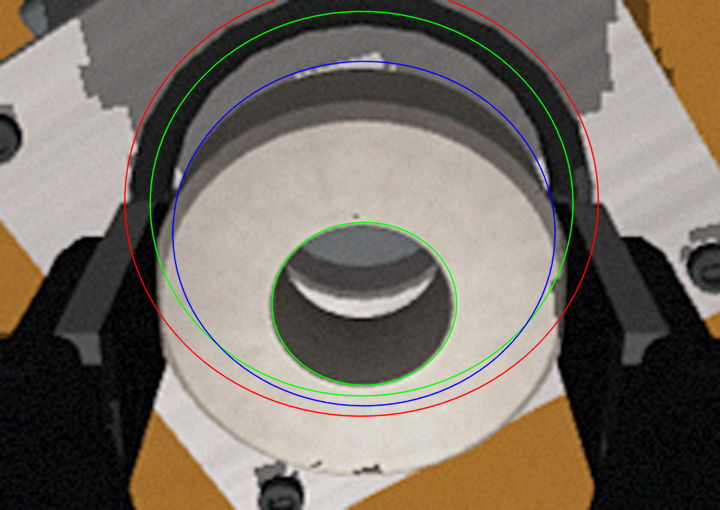

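View pics/ov8s.png

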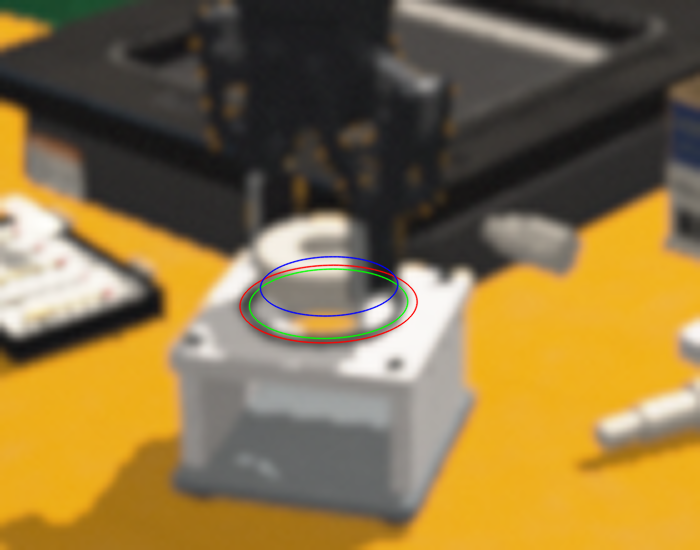

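```bash
python3 -m jog '[{"linear":[0.01,0.002,-0.001],"rotation":[0,0.001,0.003],"grip":45},{"linear":[0.018,0.002,-0.001],"rotation":[0,0.001,0.003],"grip":45},{"linear":[0.026,0.002,-0.001],"rotation":[0,0.001,0.003],"grip":45},{"linear":[0.034,0.002,-0.001],"rotation":[0,0.001,0.003],"grip":45},{"linear":[0.036,0.002,-0.001],"rotation":[0,0.001,0.003],"grip":45},{"linear":[0.036,0.002,-0.001],"rotation":[0,0.001,0.003],"grip":45},{"linear":[0.036,0.002,-0.001],"rotation":[0,0.001,0.003],"grip":45}]'; 
python3 - <<'E'
from h import *
s,r=tool(); where(); o=s['eef_pos']
cap('wrist','w9');cap('scene','s9');where();plan([568.6,277.5,38.5],80)
overlay('w9',[],(160,190,400,360),3,'ov9')
overlay('s9',[],(200,140,340,250),5,'ov9s')
E
```

```text
time_s: 7.75
eef_pos: [568.6, 277.5, 41.1]
ee_rot: [0.542, -0.455, 0.542, 0.454]
force: [-2.5, -1.3, 4.9]
grip_width: 0.645
t 7.75 pos [568.57 277.47  41.08] x [ 0. -0. -1.] z [ 0.174  0.985 -0.   ] yaw 80.0 F [-2.5 -1.3  4.9] grip 55.083000000000006 j [ 0.27  0.7   1.33 -0.    1.11 -1.13]
t 7.85 pos [568.56 277.47  41.08] x [ 0. -0. -1.] z [ 0.174  0.985 -0.   ] yaw 80.01 F [-3.4 -0.6  5.6] grip 55.168400000000005 j [ 0.27  0.7   1.33 -0.    1.11 -1.13]
t 7.85 pos [568.6 277.5  41.1] lin [ 0.0086 -0.0001  0.0001] rot [ 0.0002 -0.0001  0.0005] rows min lin 0.1 rot 0.0
```

View pics/ov9.png

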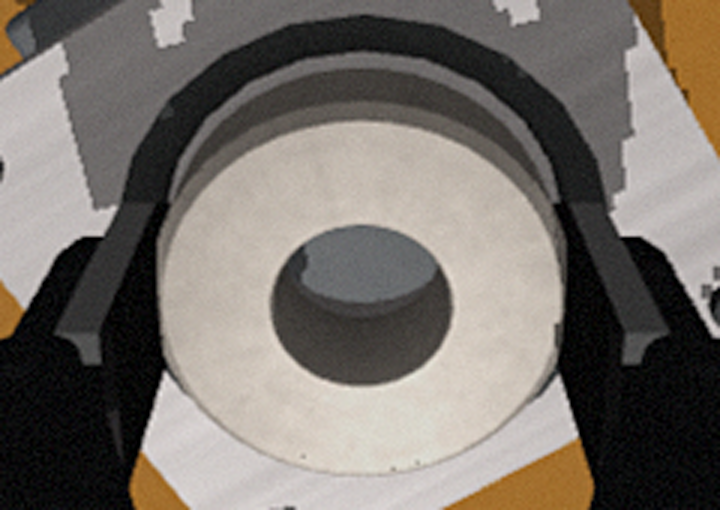

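View pics/ov9s.png

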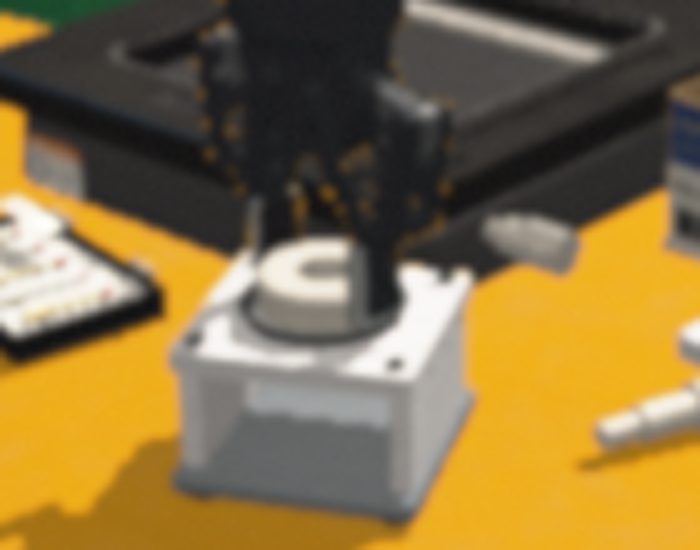

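```bash
python3 -m jog '[{"linear":[-0.005,0,0],"rotation":[0,0,0],"grip":45},{"linear":[-0.005,0.004,-0.001],"rotation":[0,0,0],"grip":45},{"linear":[-0.005,0.007,-0.0026],"rotation":[0,0,0],"grip":45},{"linear":[-0.003,0.007,-0.0026],"rotation":[0,0,0],"grip":45},{"linear":[0,0.007,-0.0026],"rotation":[0,0,0],"grip":45},{"linear":[0.003,0.007,-0.0026],"rotation":[0,0,0],"grip":45},{"linear":[0.005,0.007,-0.0026],"rotation":[0,0,0],"grip":45},{"linear":[0.005,0.007,-0.0026],"rotation":[0,0,0],"grip":45}]'; python3 -c "
from h import *
where()"
```

```text
time_s: 8.52
eef_pos: [566.4, 277.1, 41.0]
ee_rot: [0.542, -0.455, 0.542, 0.454]
force: [-5.6, -1.8, 11.2]
grip_width: 0.647
t 8.52 pos [566.35 277.06  41.  ] x [ 0.001 -0.    -1.   ] z [ 0.173  0.985 -0.   ] yaw 80.01 F [-5.6 -1.8 11.2] grip 55.253800000000005 j [ 0.27  0.69  1.34 -0.    1.11 -1.13]
```

```bash
python3 - <<'E'
from h import *
cap('wrist','w10');cap('scene','s10'); cap('top','t10')
p,d,K,T=load('w10'); P=cloud(d,K,T)
hsv=cv2.cvtColor(p,cv2.COLOR_RGB2HSV)
m=(hsv[...,1]<60)&(p.min(-1)>140)
q=P[m&(np.hypot(P[...,0]-566.5,P[...,1]-277)<27)&(P[...,2]>78)]; print('ring top',len(q),np.percentile(q[:,2],[5,50,95]))
n=np.linalg.lstsq(np.c_[q[:,:2]-[566.5,277],np.ones(len(q))],q[:,2],rcond=None)[0]; print('plane',n)
q=P[m&(np.hypot(P[...,0]-566.5,P[...,1]-277)>41)&(np.hypot(P[...,0]-566.5,P[...,1]-277)<58)&(P[...,2]>60)&(P[...,2]<78)]; print('plate',len(q),np.percentile(q[:,2],[5,50,95]))
overlay('w10',[],(160,190,400,360),3,'ov10')
p,d,K,T=load('t10');P=cloud(d,K,T); m=(p.min(-1)>140)&(np.abs(P[...,0]-566)<70)&(np.abs(P[...,1]-277)<70); print(np.percentile(P[m][:,2],[10,50,90]))
E
```

```text
ring top 9469 [89.90881359 90.82333643 91.75502217]
plane [-4.12090236e-03  9.25785362e-04  9.08239614e+01]
plate 9574 [69.66404992 70.62094961 71.56678767]
[361.82730936 370.58823992 406.48927306]
```

View pics/ov10.png

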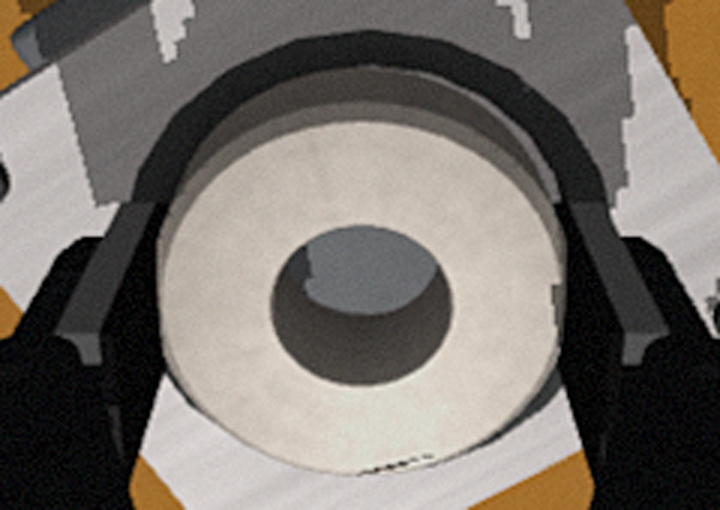

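```bash
python3 - <<'E'
from h import *
for fn,c,zz in [('w2',(439.4,123.6),18),('w5',(439.7,123.6),18),('w9',(568.6,277.5),90),('w10',(566.4,277.1),90)]:
    p,d,K,T=load(fn); P=cloud(d,K,T); m=(p.min(-1)>140)&(np.hypot(P[...,0]-c[0],P[...,1]-c[1])<27)&(np.abs(P[...,2]-zz)<8)
    q=P[m]; bm=(np.hypot(P[...,0]-c[0],P[...,1]-c[1])>45)&(np.abs(P[...,2])<8)
    print(fn,len(q),np.percentile(q[:,2],[5,50,95]).round(2),'bench',np.nanmedian(P[...,2][bm]) if bm.any() else '', 'cam z',T[2][3])
s,r=tool(); tips('s10',s['eef_pos'],r.as_matrix())
overlay('s10',[],(215,150,325,240),7,'ov10s')
E
```

```text
w2 6088 [17.67 18.63 19.6 ] bench 0.6280812992914093 cam z 179.92977415302488
w5 9488 [17.68 18.6  19.51] bench 0.6094267365473058 cam z 142.52055168038615
w9 9502 [89.95 90.87 91.77] bench 0.6216773969742775 cam z 215.07982994486744
w10 9444 [89.91 90.82 91.76] bench 0.6187491706492665 cam z 214.98236537753584
s10 side -1 tip x [-32.5 -35.  -37.8] pad z [-35.  -32.4 -27.3] y [-5.5  5.  14.4]
s10 side 1 tip x [-53.1 -53.9 -55.1] pad z [27.4 29.3 33.8] y [-8.   4.8 11.6]
```

View pics/ov10s.png

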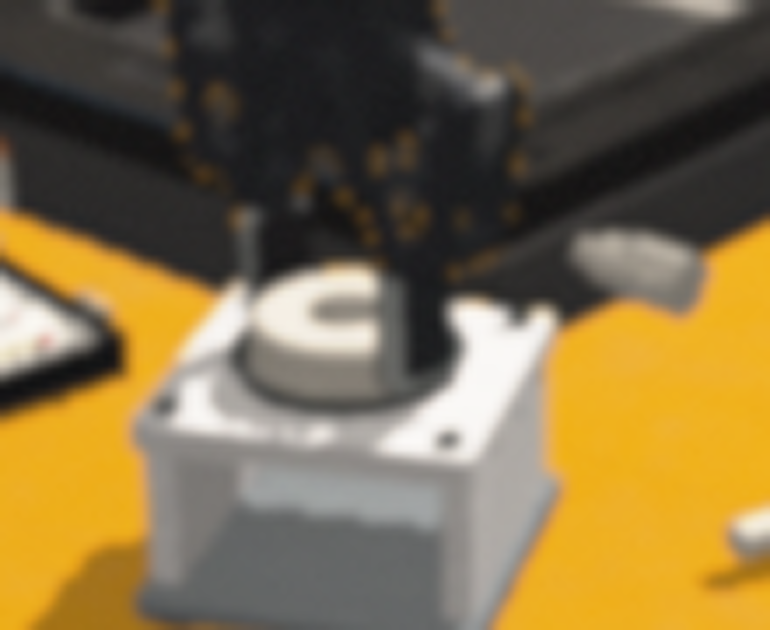

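```bash
python3 -m jog '[{"linear":[-0.003,0,0],"rotation":[0,0,0],"grip":45},{"linear":[-0.003,-0.004,0.001],"rotation":[0,0,0],"grip":45},{"linear":[-0.003,-0.007,0.0026],"rotation":[0,0,0],"grip":45},{"linear":[-0.002,-0.007,0.0026],"rotation":[0,0,0],"grip":45},{"linear":[-0.002,-0.007,0.0026],"rotation":[0,0,0],"grip":45},{"linear":[-0.002,-0.007,0.0026],"rotation":[0,0,0],"grip":45},{"linear":[-0.002,-0.007,0.0026],"rotation":[0,0,0],"grip":45}]'; python3 -c "
from h import *
where(); cap('wrist','w11');overlay('w11',[],(160,190,400,360),3,'ov11')"
```

```text
time_s: 9.25
eef_pos: [568.4, 277.4, 41.3]
ee_rot: [0.542, -0.455, 0.542, 0.454]
force: [-0.1, -0.1, -1.9]
grip_width: 0.653
t 9.25 pos [568.43 277.44  41.35] x [ 0. -0. -1.] z [ 0.173  0.985 -0.   ] yaw 80.01 F [-0.1 -0.1 -1.9] grip 55.766200000000005 j [ 0.27  0.7   1.33 -0.    1.11 -1.13]
```

View pics/ov11.png

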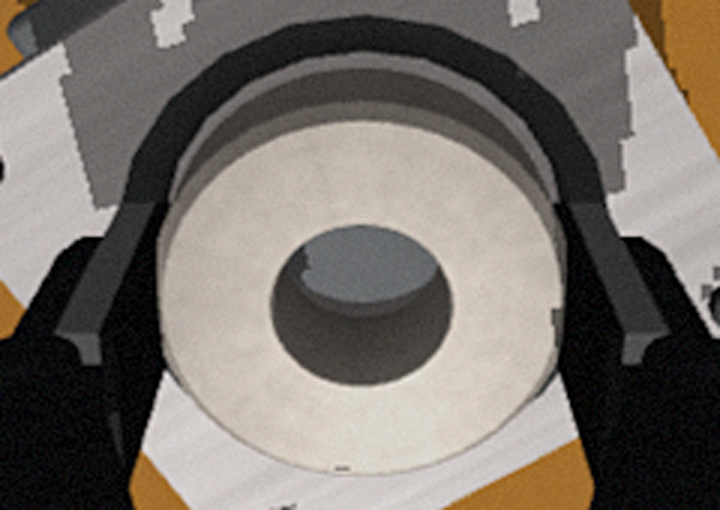

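```bash
python3 -m jog '[{"linear":[0,0,0],"rotation":[0,0,0],"grip":58},{"linear":[0,0,0],"rotation":[0,0,0],"grip":60},{"linear":[0,0,0],"rotation":[0,0,0],"grip":63},{"linear":[0,0,0],"rotation":[0,0,0],"grip":68},{"linear":[0,0,0],"rotation":[0,0,0],"grip":75},{"linear":[0,0,0],"rotation":[0,0,0],"grip":80},{"linear":[0,0,0],"rotation":[0,0,0],"grip":85},{"linear":[-0.03,0,0],"rotation":[0,0,0],"grip":85},{"linear":[-0.1,0,0],"rotation":[0,0,0],"grip":85},{"linear":[-0.18,0,0],"rotation":[0,0,0],"grip":85},{"linear":[-0.25,0,0],"rotation":[0,0,0],"grip":85},{"linear":[-0.25,0,0],"rotation":[0,0,0],"grip":85},{"linear":[-0.25,0,0],"rotation":[0,0,0],"grip":85},{"linear":[-0.25,0,0],"rotation":[0,0,0],"grip":85}]'; python3 - <<'E'
from h import *
where(); cap('wrist','w12'); cap('top','t12')
p,d,K,T=load('w12'); P=cloud(d,K,T); c=(568.4,277.4)
q=P[(p.min(-1)>140)&(np.hypot(P[...,0]-c[0],P[...,1]-c[1])<26)&(P[...,2]>80)]
print(len(q),np.median(q[:,2]),np.linalg.lstsq(np.c_[q[:,:2]-c,np.ones(len(q))],q[:,2],rcond=None)[0])
g=cv2.cvtColor(p,cv2.COLOR_RGB2GRAY)
print('bore',radial(g,K,T,c,88.6,12.5,4,-1))
overlay('w12',[(c,88.6,12.5,(0,255,0)),(c,76.6,33.5,(0,0,255)),(c,76.6,37.5,(0,0,255))],(180,100,380,260),4,'ov12')
E
```

```text
time_s: 10.47
eef_pos: [568.0, 277.4, 115.9]
ee_rot: [0.541, -0.455, 0.542, 0.455]
force: [-0.1, -0.2, 0.2]
grip_width: 0.995
t 10.47 pos [568.04 277.36 115.88] x [-0.001 -0.001 -1.   ] z [ 0.173  0.985 -0.001] yaw 80.01 F [-0.1 -0.2  0.2] grip 84.973 j [ 0.27  0.62  1.26 -0.    1.27 -1.13]
3990 88.6454733843808 [2.02123594e-03 6.72514065e-06 8.86461427e+01]
bore (array([566.50420049, 277.72151945,   9.44386824]), np.float64(0.48706575370308713), 38)
```

View pics/ov12.png

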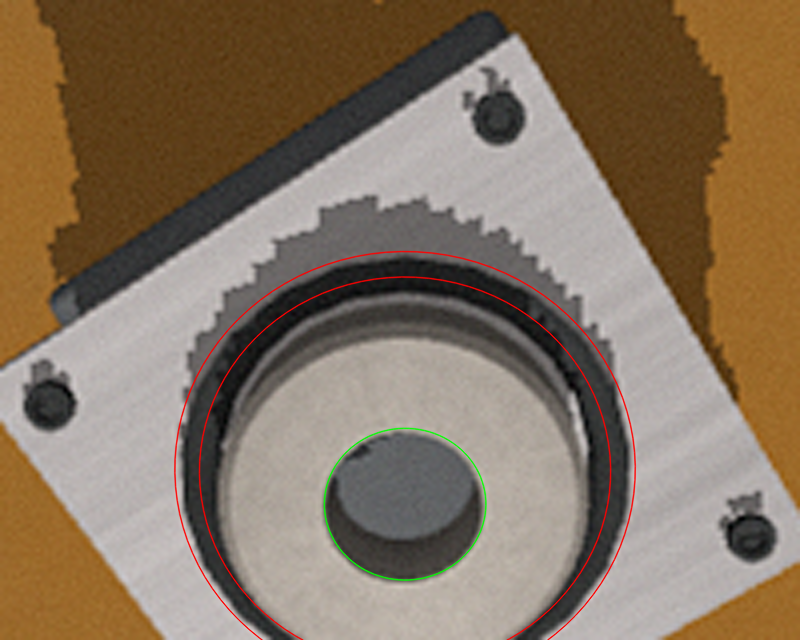

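```bash
python3 -c "
from h import *
plan([568,277.4,235],80);plan([564,54,235],80)"
```

```text
t 10.57 pos [567.9 277.3 115.3] lin [-3.99e-01  3.00e-04 -1.00e-04] rot [ 0.0003 -0.0025 -0.0033] rows min lin 2.9 rot 0.0
t 10.57 pos [567.9 277.3 115.3] lin [-0.3982 -0.1158 -0.7358] rot [ 0.0003 -0.0025 -0.0033] rows min lin 6.1 rot 0.0
```

```bash
python3 -m jog '[{"linear":[-0.13,0,0],"rotation":[0,-0.0025,-0.003],"grip":85},{"linear":[-0.26,0,0],"rotation":[0,-0.0025,-0.003],"grip":85},{"linear":[-0.398,0,0],"rotation":[0,-0.0025,-0.003],"grip":85},{"linear":[-0.398,-0.02,-0.13],"rotation":[0,-0.0025,-0.003],"grip":85},{"linear":[-0.398,-0.04,-0.25],"rotation":[0,-0.0025,-0.003],"grip":85},{"linear":[-0.398,-0.06,-0.38],"rotation":[0,-0.0025,-0.003],"grip":85},{"linear":[-0.398,-0.08,-0.5],"rotation":[0,-0.0025,-0.003],"grip":85},{"linear":[-0.398,-0.1,-0.62],"rotation":[0,-0.0025,-0.003],"grip":85},{"linear":[-0.398,-0.116,-0.7],"rotation":[0,-0.0025,-0.003],"grip":85},{"linear":[-0.398,-0.116,-0.736],"rotation":[0,-0.0025,-0.003],"grip":85},{"linear":[-0.398,-0.116,-0.736],"rotation":[0,-0.0025,-0.003],"grip":85},{"linear":[-0.398,-0.116,-0.736],"rotation":[0,-0.0025,-0.003],"grip":85}]'; python3 - <<'E'
from h import *
where(); cap('wrist','w13')
p,d,K,T=load('w13'); P=cloud(d,K,T)
m=(np.hypot(P[...,0]-564,P[...,1]-54)<30)&(P[...,2]>203)&(P[...,2]<220)
print('cap z',np.percentile(P[m][:,2],[5,50,95]))
zc=np.median(P[m][:,2]); print(cv2.minAreaRect(ray_z(np.argwhere(m)[:,::-1],zc,K,T).astype(np.float32)))
E
```

```text
time_s: 11.57
eef_pos: [563.9, 54.5, 234.6]
ee_rot: [0.542, -0.454, 0.542, 0.455]
force: [-0.7, -0.1, -0.2]
grip_width: 0.993
t 11.57 pos [563.93  54.48 234.56] x [-0.001  0.    -1.   ] z [0.174 0.985 0.   ] yaw 79.99 F [-0.7 -0.1 -0.2] grip 84.8022 j [-0.11  0.39  1.31  0.    1.45 -1.51]
cap z [205.3645865  211.44895234 212.54642467]
((564.6309204101562, 52.05512237548828), (26.948875427246094, 29.87369155883789), 79.98737335205078)
```

View pics/w13.png

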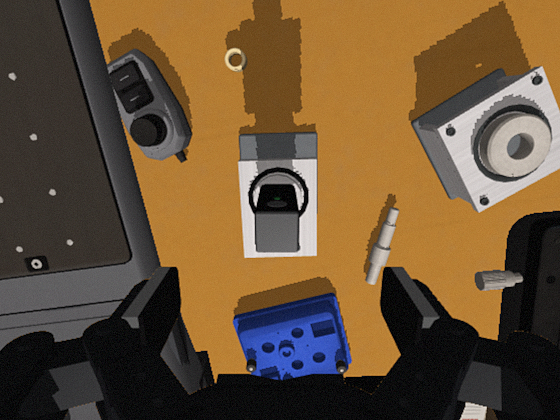

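```bash
python3 - <<'E'
from h import *
p,d,K,T=load('w13'); P=cloud(d,K,T)
m=((np.hypot(P[...,0]-564,P[...,1]-54)<30)&(P[...,2]>209.3)&(P[...,2]<214)).astype(np.uint8)
m=cv2.morphologyEx(m,cv2.MORPH_OPEN,np.ones((3,3)))
xy=ray_z(np.argwhere(m)[:,::-1],211.5,K,T).astype(np.float32); print(m.sum(),cv2.minAreaRect(xy))
u=(xy-[564,54])@np.array([[-.985,.174],[.174,.985]]).T; print('tool y',np.percentile(u[:,0],[1,99]),'tool z',np.percentile(u[:,1],[1,99]))
a,b=np.array([-.985,.174]),np.array([.174,.985])
vs,us=np.where(m); print(us.min(),us.max(),vs.min(),vs.max())
overlay('w13',[((564,53),131.5,25.5,(0,0,255)),((564,53),131.5,21.5,(0,255,0))],(220,120,340,270),5,'ov13')
plan([564,53,119],80)
E
```

```text
1743 ((566.4415893554688, 51.61672592163086), (26.183443069458008, 26.109975814819336), 79.9914321899414)
tool y [-15.87712535  10.23874586] tool z [-14.68375428  10.98717178]
255 298 212 252
t 11.62 pos [564.   55.1 234.7] lin [ 0.3855 -0.0016 -0.007 ] rot [ 0.0019  0.0007 -0.0015] rows min lin 2.8 rot 0.0
```

View pics/ov13.png

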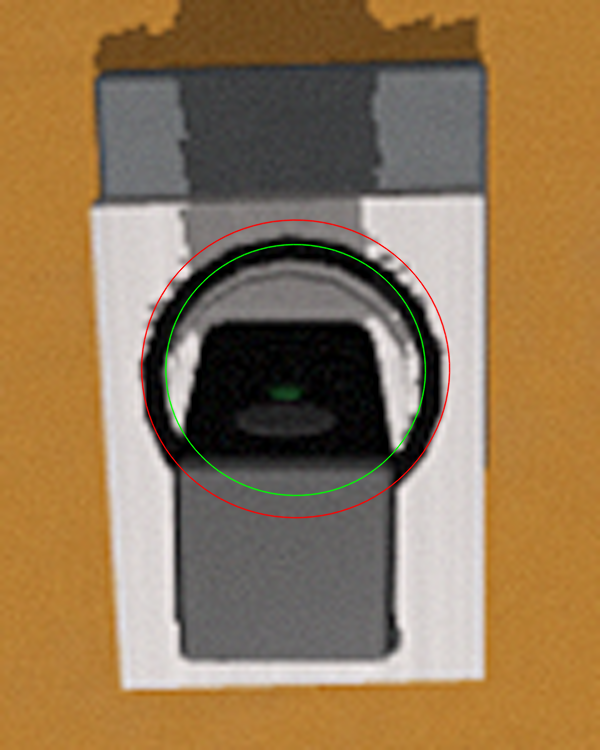

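```bash
python3 -c "
from h import *
plan([566.4,51.8,119],80)"
```

```text
t 11.62 pos [564.   55.1 234.7] lin [ 0.3855 -0.0102 -0.0095] rot [ 0.0019  0.0007 -0.0015] rows min lin 2.8 rot 0.0
```

```bash
python3 -m jog '[{"linear":[0,-0.01,-0.0095],"rotation":[0.002,0,-0.001],"grip":85},{"linear":[0.05,-0.01,-0.0095],"rotation":[0.002,0,-0.001],"grip":85},{"linear":[0.15,-0.01,-0.0095],"rotation":[0.002,0,-0.001],"grip":85},{"linear":[0.25,-0.01,-0.0095],"rotation":[0.002,0,-0.001],"grip":85},{"linear":[0.33,-0.01,-0.0095],"rotation":[0.002,0,-0.001],"grip":85},{"linear":[0.37,-0.01,-0.0095],"rotation":[0.002,0,-0.001],"grip":80},{"linear":[0.3855,-0.01,-0.0095],"rotation":[0.002,0,-0.001],"grip":70},{"linear":[0.3855,-0.01,-0.0095],"rotation":[0.002,0,-0.001],"grip":60},{"linear":[0.3855,-0.01,-0.0095],"rotation":[0.002,0,-0.001],"grip":55},{"linear":[0.3855,-0.01,-0.0095],"rotation":[0.002,0,-0.001],"grip":55}]' 40; python3 - <<'E'
from h import *
where(); s,r=tool();cap('wrist','w14'); p,d,c=cap('scene','s14'); tips('s14',s['eef_pos'],r.as_matrix())
overlay('s14',[],(300,120,420,260),5,'ov14')
E
```

```text
time_s: 12.45
eef_pos: [567.0, 52.1, 120.2]
ee_rot: [0.542, -0.455, 0.541, 0.454]
force: [0.2, -0.2, 0.3]
grip_width: 0.644
t 12.45 pos [567.05  52.13 120.23] x [ 0.002  0.    -1.   ] z [0.173 0.985 0.001] yaw 80.03 F [ 0.2 -0.2  0.3] grip 54.997600000000006 j [-0.11  0.48  1.47  0.    1.19 -1.51]
s14 side -1 tip x [-12.4 -21.4 -28.4] pad z [-22.2 -13.5  -9.8] y [-0.7 10.4 15.5]
s14 side 1 tip x [-26.1 -32.9 -40.3] pad z [ 9.  10.8 19.2] y [ 7.3 13.6 14.5]
```

View pics/ov14.png

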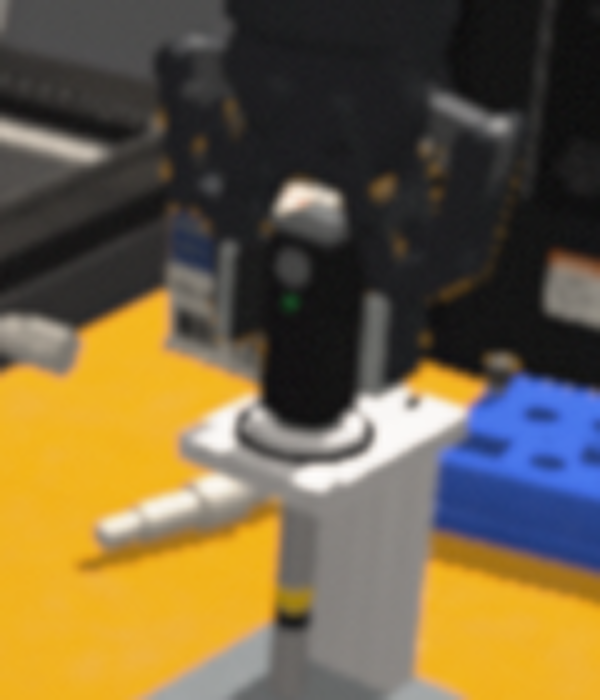

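View pics/w14.png

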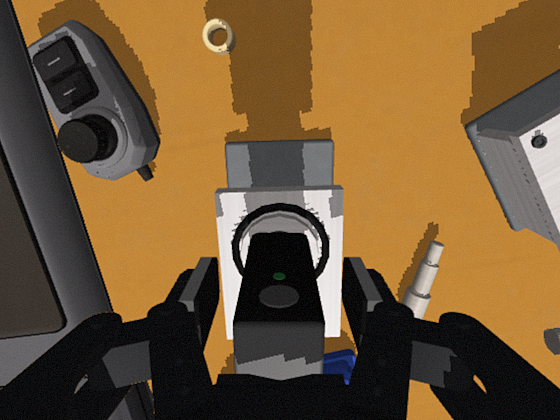

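```bash
python3 -m jog '[{"linear":[0,0.002,-0.001],"rotation":[0,0.001,0.003],"grip":45},{"linear":[0,0.002,-0.001],"rotation":[0,0.001,0.003],"grip":36},{"linear":[0,0.002,-0.001],"rotation":[0,0.001,0.003],"grip":31},{"linear":[0,0.002,-0.001],"rotation":[0,0.001,0.003],"grip":28},{"linear":[0,0.002,-0.001],"rotation":[0,0.001,0.003],"grip":24},{"linear":[0,0.002,-0.001],"rotation":[0,0.001,0.003],"grip":20},{"linear":[0,0.002,-0.001],"rotation":[0,0.001,0.003],"grip":18},{"linear":[0,0.002,-0.001],"rotation":[0,0.001,0.003],"grip":18}]' 60; python3 - <<'E'
from h import *
where(); s,r=tool();cap('wrist','w15'); p,d,c=cap('scene','s15')
overlay('s15',[],(300,120,420,260),5,'ov15');where()
E
```

```text
time_s: 13.22
eef_pos: [566.4, 51.7, 120.4]
ee_rot: [0.542, -0.455, 0.541, 0.454]
force: [-2.0, -1.3, 4.6]
grip_width: 0.322
t 13.22 pos [566.39  51.69 120.36] x [ 0.001 -0.    -1.   ] z [ 0.173  0.985 -0.   ] yaw 80.01 F [-2.  -1.3  4.6] grip 27.498800000000003 j [-0.11  0.48  1.47 -0.    1.19 -1.51]
t 13.32 pos [566.36  51.69 120.3 ] x [ 0.001 -0.    -1.   ] z [ 0.173  0.985 -0.   ] yaw 80.01 F [-0.9 -0.5  4.9] grip 27.413400000000003 j [-0.11  0.48  1.47 -0.    1.19 -1.51]
```

View pics/ov15.png

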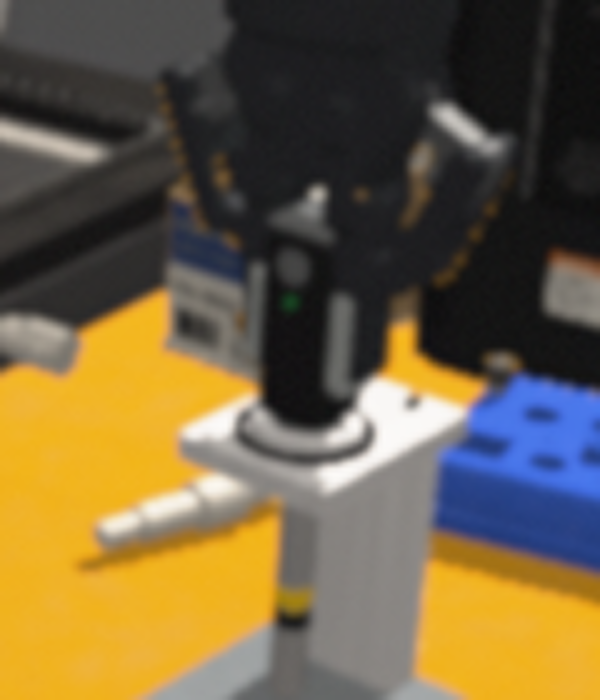

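View pics/w15.png

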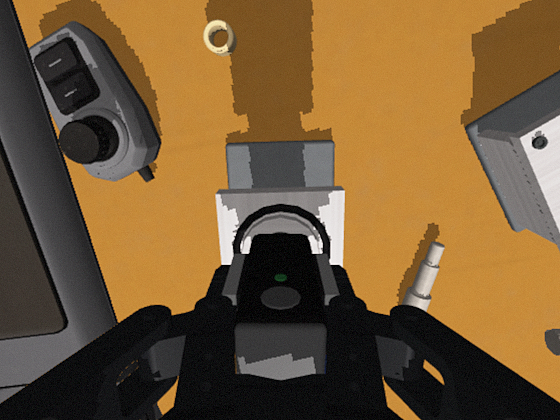

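```bash
python3 -m jog '[{"linear":[0,0,0],"rotation":[0,0,0],"grip":15},{"linear":[-0.01,0,0],"rotation":[0,0,0],"grip":15},{"linear":[-0.03,0,0],"rotation":[0,0,0],"grip":15},{"linear":[-0.07,0,0],"rotation":[0,0,0],"grip":15},{"linear":[-0.13,0,0],"rotation":[0,0,0],"grip":15},{"linear":[-0.2,0,0],"rotation":[0,0,0],"grip":15},{"linear":[-0.28,0,0],"rotation":[0,0,0],"grip":15},{"linear":[-0.36,0,0],"rotation":[0,0,0],"grip":15},{"linear":[-0.43,0,0],"rotation":[0,0,0],"grip":15},{"linear":[-0.47,0,0],"rotation":[0,0,0],"grip":15},{"linear":[-0.48,0,0],"rotation":[0,0,0],"grip":15},{"linear":[-0.48,0,0],"rotation":[0,0,0],"grip":15},{"linear":[-0.48,0,0],"rotation":[0,0,0],"grip":15}]' 60; python3 - <<'E'
from h import *
where(); cap('wrist','w16'); cap('scene','s16')
overlay('s16',[],(300,60,420,260),3,'ov16');plan([568.4,277.4,264],80)
E
```

```text
time_s: 14.4
eef_pos: [565.9, 51.8, 263.2]
ee_rot: [0.541, -0.454, 0.542, 0.455]
force: [0.3, -0.7, -1.7]
grip_width: 0.319
t 14.4 pos [565.91  51.78 263.23] x [-0.001  0.    -1.   ] z [ 0.173  0.985 -0.   ] yaw 80.01 F [ 0.3 -0.7 -1.7] grip 27.242600000000003 j [-0.11  0.38  1.25 -0.    1.52 -1.51]
t 14.5 pos [565.9  51.7 263. ] lin [-0.0031  0.1222  0.7423] rot [ 0.0004 -0.0004 -0.0033] rows min lin 5.4 rot 0.0
```

View pics/s16.png

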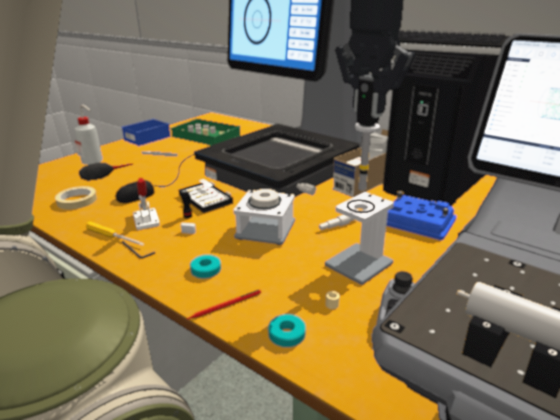

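View pics/w16.png

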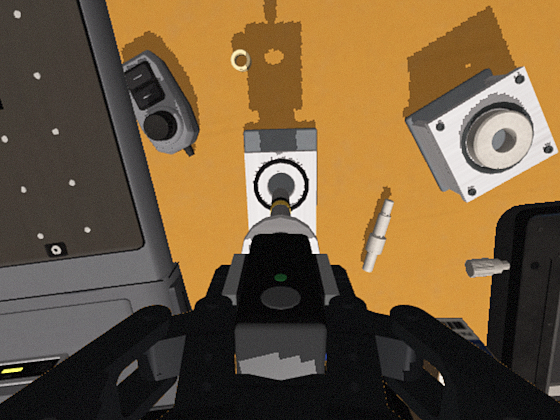

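```bash
python3 -m jog '[{"linear":[0,0.015,0.08],"rotation":[0,0,-0.003],"grip":15},{"linear":[0,0.03,0.17],"rotation":[0,0,-0.003],"grip":15},{"linear":[-0.003,0.045,0.27],"rotation":[0,0,-0.003],"grip":15},{"linear":[-0.003,0.06,0.37],"rotation":[0,0,-0.003],"grip":15},{"linear":[-0.003,0.08,0.47],"rotation":[0,0,-0.003],"grip":15},{"linear":[-0.003,0.095,0.57],"rotation":[0,0,-0.003],"grip":15},{"linear":[-0.003,0.11,0.66],"rotation":[0,0,-0.003],"grip":15},{"linear":[-0.003,0.12,0.72],"rotation":[0,0,-0.003],"grip":15},{"linear":[-0.003,0.122,0.742],"rotation":[0,0,-0.003],"grip":15},{"linear":[-0.003,0.122,0.742],"rotation":[0,0,-0.003],"grip":15},{"linear":[-0.003,0.122,0.742],"rotation":[0,0,-0.003],"grip":15},{"linear":[-0.003,0.122,0.742],"rotation":[0,0,-0.003],"grip":15}]' 60; python3 - <<'E'
from h import *
where(); s,r=tool(); o=s['eef_pos']; cap('wrist','w17'); cap('scene','s17'); cap('top','t17')
b=o-[0,0,102.3]; c=(568.4,277.4)
overlay('w17',[(b[:2],b[2],7,(0,0,255)),(b[:2],b[2]+45,7,(255,0,0)),(b[:2],b[2]+110,20,(255,0,255)),(c,88.6,12.5,(0,255,0)),(c,76.6,37.5,(0,255,0))],(200,130,360,260),5,'ov17')
plan([568.4,277.4,215],80)
E
```

```text
time_s: 15.5
eef_pos: [568.6, 276.1, 263.7]
ee_rot: [0.542, -0.454, 0.542, 0.454]
force: [0.3, -0.9, -1.2]
grip_width: 0.317
t 15.5 pos [568.63 276.07 263.75] x [-0.001 -0.001 -1.   ] z [ 0.175  0.985 -0.001] yaw 79.94 F [ 0.3 -0.9 -1.2] grip 27.071800000000003 j [ 0.27  0.53  1.01 -0.    1.6  -1.13]
t 15.65 pos [568.7 276.3 264.1] lin [0.1637 0.0014 0.0034] rot [-0.0024 -0.0004 -0.0002] rows min lin 1.2 rot 0.0
```

View pics/ov17.png

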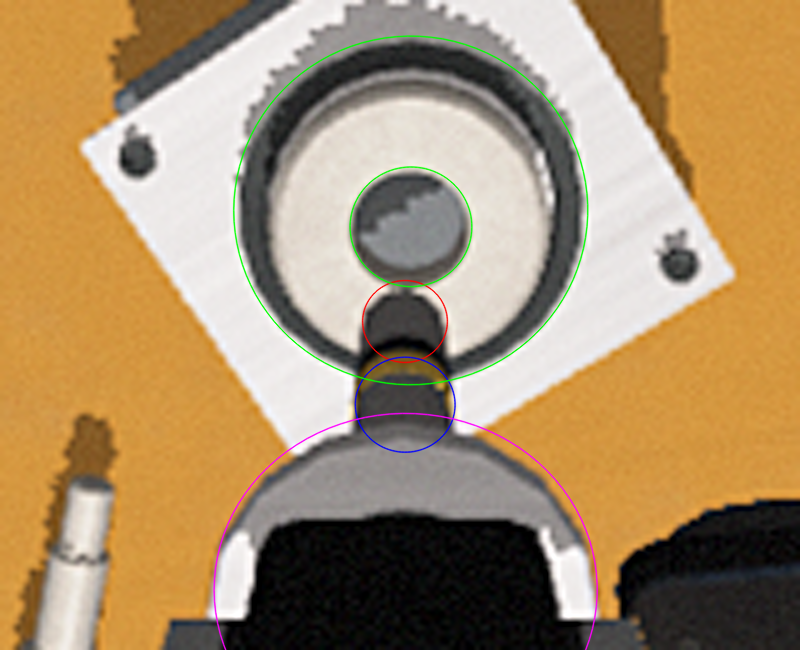

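View pics/s17.png

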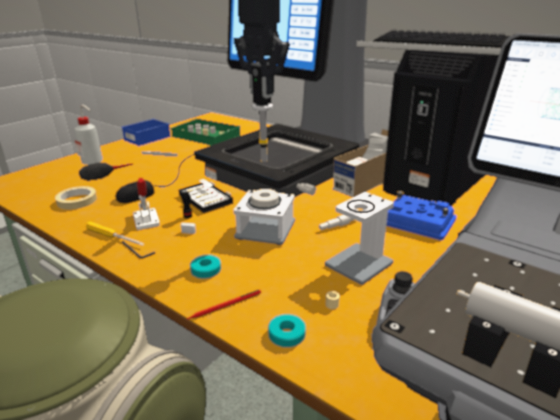

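```bash
python3 -c "
from h import *
plan([566.9,277.6,200],80)"
```

```text
t 15.65 pos [568.7 276.3 264.1] lin [0.2137 0.0065 0.0032] rot [-0.0024 -0.0004 -0.0002] rows min lin 1.5 rot 0.0
```

```bash
python3 -m jog '[{"linear":[0.02,0.006,0.003],"rotation":[-0.002,0,0],"grip":15},{"linear":[0.07,0.0065,0.003],"rotation":[-0.002,0,0],"grip":15},{"linear":[0.13,0.0065,0.003],"rotation":[-0.002,0,0],"grip":15},{"linear":[0.18,0.0065,0.003],"rotation":[-0.002,0,0],"grip":15},{"linear":[0.205,0.0065,0.003],"rotation":[-0.002,0,0],"grip":15},{"linear":[0.213,0.0065,0.003],"rotation":[-0.002,0,0],"grip":15},{"linear":[0.213,0.0065,0.003],"rotation":[-0.002,0,0],"grip":15},{"linear":[0.213,0.0065,0.003],"rotation":[-0.002,0,0],"grip":15},{"linear":[0.213,0.0065,0.003],"rotation":[-0.002,0,0],"grip":15},{"linear":[0.213,0.0065,0.003],"rotation":[-0.002,0,0],"grip":15}]' 60; python3 - <<'E'
from h import *
where(); s,r=tool(); o=s['eef_pos']; cap('wrist','w18'); cap('scene','s18'); cap('top','t18')
b=o-[0,0,102.3]+[1.6,-.3,0]; c=(568.5,277.4)
cs=[(b[:2],b[2],7,(0,0,255)),(b[:2],b[2]+41,7,(255,0,0)),(b[:2],b[2]+49,7,(255,0,0)),(b[:2],b[2]+110,20,(255,0,255)),(b[:2],b[2]+116,20,(255,0,255)),(c,88.6,12.5,(0,255,0)),(c,76.6,37.5,(0,255,0))]
overlay('w18',cs,(210,150,350,270),5,'ov18')
overlay('s18',cs,(220,100,320,240),5,'ov18s')
plan([566.9,277.6,200],80)
E
```

```text
time_s: 16.48
eef_pos: [567.2, 277.6, 201.0]
ee_rot: [0.542, -0.455, 0.541, 0.454]
force: [-0.1, 0.2, -1.3]
grip_width: 0.32
t 16.48 pos [567.17 277.63 201.04] x [ 0.001  0.    -1.   ] z [0.174 0.985 0.   ] yaw 79.99 F [-0.1  0.2 -1.3] grip 27.328000000000003 j [ 0.27  0.55  1.14 -0.    1.45 -1.13]
t 16.63 pos [567.  277.6 200.6] lin [ 0.0018  0.0003 -0.    ] rot [-0.0001  0.0001  0.0009] rows min lin 0.0 rot 0.0
```

View pics/ov18.png

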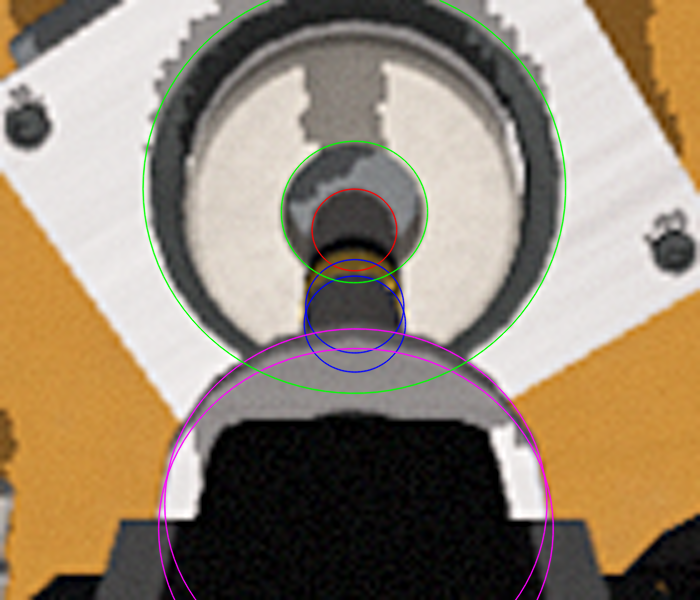

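View pics/ov18s.png

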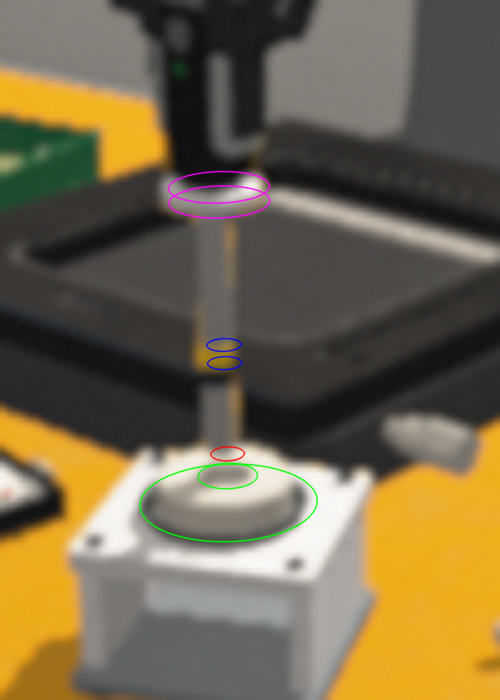

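```bash
python3 - <<'E'
from h import *
overlay('s18',[],(235,165,305,230),10,'ov18r')
s,r=tool();b=s['eef_pos']-[0,0,102.3]+[1.6,-.3,0]; c=(568.5,277.4)
p,d,K,T=load('s18')
f=lambda q:(proj(q,K,T)+.5-[235,165])*10-.5
print('pred bore',f([*c,88]),'tip',f([b[0],b[1],b[2]]),'band',f([b[0],b[1],b[2]+45]),'stem70',f([b[0],b[1],b[2]+20]))
E
```

```text
pred bore [[305.14090556 303.91172674]] tip [[304.36248447 259.64317398]] band [[297.90956853  60.04802536]] stem70 [[301.52981394 172.02583919]]
```

View pics/ov18r.png

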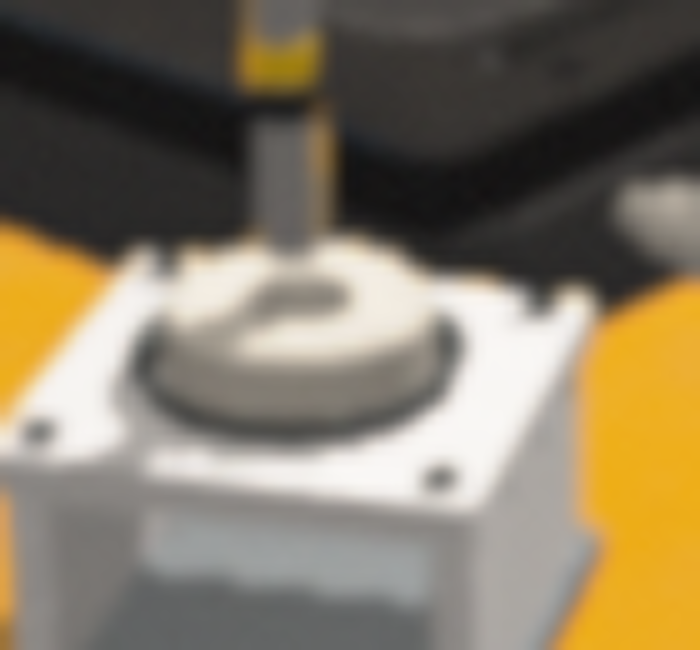

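```bash
python3 - <<'E'
from h import *
p,d,K,T=load('s18'); 
for v in (150,158,164,170,172,176,180,184,188): print(v,[tuple(int(x) for x in p[v,u]) for u in range(256,272)])
E
```

```text
150 [(77, 74, 71), (77, 75, 72), (80, 77, 75), (89, 86, 83), (99, 96, 93), (103, 99, 96), (103, 99, 97), (104, 100, 97), (112, 104, 96), (125, 111, 93), (121, 105, 84), (95, 86, 75), (79, 74, 72), (78, 74, 72), (78, 75, 72), (78, 75, 72)]
158 [(77, 74, 71), (78, 75, 72), (80, 77, 73), (87, 84, 81), (97, 93, 90), (101, 97, 95), (102, 99, 96), (102, 99, 97), (104, 100, 97), (106, 101, 97), (98, 93, 88), (85, 81, 78), (78, 74, 73), (77, 74, 72), (76, 73, 72), (77, 73, 72)]
164 [(59, 56, 52), (62, 59, 55), (76, 68, 59), (98, 86, 69), (111, 99, 84), (105, 99, 92), (102, 99, 96), (101, 98, 95), (102, 98, 96), (101, 98, 95), (95, 92, 89), (85, 81, 78), (79, 75, 73), (78, 74, 72), (78, 75, 72), (78, 74, 72)]
170 [(59, 55, 52), (62, 57, 51), (93, 74, 48), (139, 106, 44), (161, 124, 37), (157, 125, 39), (151, 123, 43), (153, 125, 42), (158, 128, 38), (156, 126, 37), (130, 106, 42), (88, 74, 48), (61, 55, 51), (57, 53, 51), (57, 53, 51), (57, 54, 52)]
172 [(55, 54, 53), (60, 56, 51), (89, 72, 51), (131, 100, 45), (152, 117, 35), (151, 120, 26), (148, 119, 23), (149, 120, 24), (148, 118, 25), (1
[... 354 characters left out ...]
, 22), (26, 23, 23), (42, 41, 40), (72, 70, 67), (93, 90, 88), (100, 97, 94), (101, 99, 95), (102, 98, 95), (117, 106, 93), (138, 115, 84), (129, 103, 65), (81, 64, 38), (33, 29, 24), (23, 24, 25), (24, 26, 27)]
184 [(43, 40, 40), (43, 41, 40), (44, 43, 42), (53, 51, 50), (76, 73, 71), (94, 91, 88), (100, 97, 94), (101, 97, 95), (101, 98, 94), (109, 103, 95), (120, 107, 90), (109, 95, 74), (69, 59, 46), (31, 27, 24), (20, 20, 19), (22, 21, 20)]
188 [(50, 47, 44), (55, 51, 48), (69, 62, 54), (95, 83, 67), (116, 102, 83), (119, 108, 93), (107, 101, 96), (101, 97, 95), (101, 98, 96), (111, 104, 98), (130, 119, 104), (135, 124, 108), (124, 115, 103), (117, 108, 96), (112, 102, 87), (94, 86, 72)]
```

```bash
python3 - <<'E'
from h import *
p,d,K,T=load('s18'); g=cv2.cvtColor(p,cv2.COLOR_RGB2GRAY)
for v in (193,195,197): print(v,[int(p[v,u].mean()) for u in range(250,282)])
# same view before the probe came: s16 is unobstructed
p,d,K,T=load('s16'); g=cv2.cvtColor(p,cv2.COLOR_RGB2GRAY)
for c0 in ((568,277),(570,279)):
    print('bore',radial(g,K,T,c0,88,12.0,4,1),'free'); print('outer',radial(g,K,T,c0,88,28.5,4,-1,angs=np.arange(0,360,4)))
for v in range(190,202,2): print(v,[int(p[v,u].mean()) for u in range(246,284)])
# wrist bore lateral
p,d,K,T=load('w18'); g=cv2.cvtColor(p,cv2.COLOR_RGB2GRAY)
for v in (186,190,194): print(v,[int(g[v,u]) for u in range(262,300)])
for v in (200,): print('tip',v,[int(g[v,u]) for u in range(262,300)])
E
```

```text
193 [213, 202, 206, 221, 232, 235, 235, 235, 232, 222, 203, 176, 158, 153, 153, 153, 153, 156, 167, 191, 219, 232, 235, 234, 233, 229, 220, 209, 201, 202, 199, 195]
195 [226, 216, 221, 230, 232, 231, 228, 220, 201, 175, 149, 133, 129, 133, 136, 136, 138, 139, 149, 175, 212, 231, 235, 235, 234, 233, 230, 225, 221, 226, 235, 242]
197 [148, 150, 172, 190, 187, 176, 169, 163, 160, 163, 166, 172, 188, 203, 210, 210, 211, 216, 221, 227, 231, 232, 231, 230, 229, 223, 212, 187, 153, 133, 164, 217]
bore (array([570.17329326, 280.03699093,  10.6286109 ]), np.float64(0.9686984079458614), 90) free
outer (array([570.00270067, 279.14641365,  30.04347823]), np.float64(1.4851899080375373), 79)
bore (array([570.15879823, 280.14550668,  10.66420532]), np.float64(1.02564070731812), 90) free
outer (array([569.70467502, 279.13938878,  29.9336463 ]), np.float64(1.4085871882605359), 78)
190 [65, 100, 140, 153, 128, 91, 98, 139, 159, 155, 156, 174, 189, 202, 215, 222, 225, 224, 224, 224, 224, 225, 225, 223, 219, 207, 191, 174, 147, 105, 66, 47, 41, 39, 39, 41, 40, 39]
192 [168, 199, 214, 203, 175, 155, 165,
[... 952 characters left out ...]
, 215, 228, 202, 100, 63, 74, 79, 76, 86, 105, 98, 118, 142, 146, 144, 139, 140, 135, 135, 132, 135, 130, 130, 133, 132, 133, 131, 125, 175, 231, 223, 221, 221, 222, 222]
190 [214, 217, 221, 220, 166, 68, 103, 100, 100, 114, 142, 139, 109, 73, 52, 63, 62, 61, 61, 59, 64, 59, 55, 65, 101, 127, 137, 130, 136, 132, 128, 95, 144, 221, 221, 221, 218, 217]
194 [216, 216, 218, 215, 156, 56, 69, 115, 138, 143, 105, 50, 53, 61, 60, 59, 64, 60, 64, 64, 58, 61, 59, 61, 58, 50, 83, 131, 138, 120, 84, 67, 140, 216, 225, 216, 220, 220]
tip 200 [219, 212, 213, 221, 228, 223, 166, 90, 79, 69, 46, 21, 2, 19, 29, 49, 60, 62, 68, 66, 68, 44, 34, 9, 0, 22, 46, 76, 89, 89, 158, 215, 220, 218, 218, 219, 217, 213]
```

```bash
cat >> h.py <<'E'
def cyl(fn,c,z0,z1,rad=7):
    p,d,K,T=load(fn); P=cloud(d,K,T); Q=P[(np.hypot(P[...,0]-c[0],P[...,1]-c[1])<12)&(P[...,2]>z0)&(P[...,2]<z1)]
    zm=(z0+z1)/2
    f=lambda q:np.hypot(Q[:,0]-q[0]-q[2]*(Q[:,2]-zm),Q[:,1]-q[1]-q[3]*(Q[:,2]-zm))-rad
    s=least_squares(f,[c[0],c[1],0,0],loss='soft_l1',f_scale=1.); print(fn,'cyl',len(Q),s.x.round(3),'rms',np.sqrt(np.mean(f(s.x)**2)).round(2))
E
python3 - <<'E'
from h import *
cyl('w18',(568.5,277.4),100,145);cyl('w18',(568.5,277.4),100,120);cyl('w18',(568.5,277.4),145,205);cyl('s18',(568.5,277.4),105,200);cyl('s18',(568.5,277.4),105,150)
p,d,K,T=load('w12'); g=cv2.cvtColor(p,cv2.COLOR_RGB2GRAY)
# bore outline in w12: bright outside -> darker inside => sign +1 outward
for w in (2,3): print('bore w12',radial(g,K,T,(568.4,277.3),88.3,12.3,w,1),radial(g,K,T,(568.4,277.3),88.3,28.5,w,-1,angs=np.arange(90,270,4)))
p,d,K,T=load('w17'); g=cv2.cvtColor(p,cv2.COLOR_RGB2GRAY)
print('bore w17',radial(g,K,T,(568.4,277.3),88.3,12.3,3,1))
p,d,K,T=load('s16');P=cloud(d,K,T); Q=P[(p.min(-1)>190)&(np.abs(P[...,2]-88)<4)&(np.hypot(P[...,0]-568,P[...,1]-277)<34)]; print('ring cloud s16',len(Q),np.median(Q[:,2]),(Q.min(0)+Q.max(0))/2,cv2.minEnclosingCircle(Q[:,:2].astype(np.float32)))
p,d,K,T=load('w12');P=cloud(d,K,T); Q=P[(p.min(-1)>140)&(np.abs(P[...,2]-88.6)<3)&(np.hypot(P[...,0]-568,P[...,1]-277)<34)]; print('ring cloud w12',len(Q),np.median(Q[:,2]),cv2.minEnclosingCircle(Q[:,:2].astype(np.float32)))
E
```

```text
w18 cyl 256 [ 5.68000e+02  2.77514e+02 -1.20000e-02  1.00000e-03] rms 0.18
w18 cyl 95 [ 5.68126e+02  2.77492e+02 -5.00000e-03  3.00000e-03] rms 0.18
w18 cyl 224 [5.68061e+02 2.77465e+02 6.00000e-03 0.00000e+00] rms 0.21
s18 cyl 300 [ 5.66986e+02  2.78450e+02 -4.00000e-03 -5.00000e-03] rms 1.16
s18 cyl 135 [ 5.67077e+02  2.78632e+02 -1.10000e-02  4.00000e-03] rms 1.29
bore w12 (array([568.94123505, 277.05788181,  12.31951857]), np.float64(0.1163878110190907), 90) (array([570.57898479, 276.56398144,  28.51132294]), np.float64(0.4786466246450522), 45)
bore w12 (array([568.94123505, 277.05788181,  12.31951857]), np.float64(0.11638781101907142), 90) (array([571.18696744, 276.7649161 ,  29.08662912]), np.float64(0.7214306424481502), 45)
bore w17 (array([568.98249112, 277.10129216,  12.08761823]), np.float64(0.36392344558995315), 90)
ring cloud s16 170 90.43611544727605 [564.97253637 276.66218874  89.80424575] ((567.7090454101562, 278.11279296875), 28.600854873657227)
ring cloud w12 4372 88.63700832455596 ((569.9235229492188, 278.0597229003906), 28.247385025024414)
```

```bash
python3 - <<'E'
from h import *
for fn in ('w18','s18'):
    p,d,K,T=load(fn); P=cloud(d,K,T); hsv=cv2.cvtColor(p,cv2.COLOR_RGB2HSV)
    n=np.hypot(P[...,0]-568,P[...,1]-277.5)<11
    m=n&(hsv[...,1]>120)&(P[...,2]>125)&(P[...,2]<165); print(fn,'yellow z',m.sum(),np.percentile(P[m][:,2],[2,20,50,80,98]).round(1))
    m=n&(P[...,2]>92)&(P[...,2]<125); print(' lowest stem z',np.sort(P[m][:,2])[:8].round(1))
    m=n&(p.max(-1)<45)&(P[...,2]>110)&(P[...,2]<150); print(' window z',m.sum(),np.percentile(P[m][:,2],[2,50,98]).round(1) if m.any() else '')
plan([568.0,277.15,200],80); plan([568.0,277.15,170],80)
E
```

```text
w18 yellow z 106 [133.2 137.9 143.  147.2 150.5]
 lowest stem z [101.4 102.7 102.9 103.1 103.3 103.4 103.5 103.6]
 window z 48 [129.3 134.  138.2]
s18 yellow z 37 [138.2 140.1 144.  147.  150.3]
 lowest stem z [ 92.2 101.1 101.8 102.3 103.8 104.2 104.4 104.9]
 window z 6 [134.2 135.1 136. ]
t 16.63 pos [567.  277.6 200.6] lin [ 0.0018 -0.0036 -0.0009] rot [-0.0001  0.0001  0.0009] rows min lin 0.0 rot 0.0
t 16.63 pos [567.  277.6 200.6] lin [ 0.1018 -0.0035 -0.0009] rot [-0.0001  0.0001  0.0009] rows min lin 0.7 rot 0.0
```

```bash
python3 -m jog '[{"linear":[0,-0.0036,-0.0009],"rotation":[0,0,0.001],"grip":15},{"linear":[0,-0.0036,-0.0009],"rotation":[0,0,0.001],"grip":15},{"linear":[0,-0.0036,-0.0009],"rotation":[0,0,0.001],"grip":15},{"linear":[0.01,-0.0036,-0.0009],"rotation":[0,0,0.001],"grip":15},{"linear":[0.025,-0.0036,-0.0009],"rotation":[0,0,0.001],"grip":15},{"linear":[0.04,-0.0036,-0.0009],"rotation":[0,0,0.001],"grip":15},{"linear":[0.055,-0.0036,-0.0009],"rotation":[0,0,0.001],"grip":15},{"linear":[0.07,-0.0036,-0.0009],"rotation":[0,0,0.001],"grip":15},{"linear":[0.085,-0.0036,-0.0009],"rotation":[0,0,0.001],"grip":15},{"linear":[0.097,-0.0036,-0.0009],"rotation":[0,0,0.001],"grip":15},{"linear":[0.1,-0.0036,-0.0009],"rotation":[0,0,0.001],"grip":15},{"linear":[0.1,-0.0036,-0.0009],"rotation":[0,0,0.001],"grip":15},{"linear":[0.1,-0.0036,-0.0009],"rotation":[0,0,0.001],"grip":15},{"linear":[0.1,-0.0036,-0.0009],"rotation":[0,0,0.001],"grip":15}]' 60; python3 - <<'E'
from h import *
where(); s,r=tool(); o=s['eef_pos']; cap('wrist','w19')
cyl('w19',(568.9,277.1),93,112);cyl('w19',(568.9,277.1),93,170)
p,d,K,T=load('w19'); g=cv2.cvtColor(p,cv2.COLOR_RGB2GRAY)
print('bore',radial(g,K,T,(568.9,277.1),88.3,12.3,3,1,angs=np.arange(80,270,4)))
overlay('w19',[((568.9,277.1),88.3,12.4,(0,255,0)),((568.9,277.1),88.3,7,(0,0,255))],(220,160,340,270),6,'ov19')
plan([568.0,277.15,145.3],80)
E
```

```text
time_s: 17.8
eef_pos: [568.2, 277.2, 170.9]
ee_rot: [0.542, -0.455, 0.542, 0.454]
force: [-0.2, 0.1, -1.0]
grip_width: 0.32
t 17.8 pos [568.15 277.16 170.87] x [ 0.001  0.    -1.   ] z [0.174 0.985 0.   ] yaw 79.99 F [-0.2  0.1 -1. ] grip 27.328000000000003 j [ 0.27  0.57  1.19  0.    1.38 -1.13]
w19 cyl 120 [ 5.68838e+02  2.77054e+02 -2.30000e-02 -0.00000e+00] rms 0.16
w19 cyl 366 [ 5.68903e+02  2.77001e+02  2.00000e-03 -2.00000e-03] rms 0.21
bore (array([568.88385187, 277.08128734,  12.2457791 ]), np.float64(0.6996765824597614), 48)
t 17.85 pos [568.1 277.2 170.8] lin [ 0.0851  0.0004 -0.0001] rot [-0.0001  0.0004  0.0009] rows min lin 0.6 rot 0.0
```

View pics/ov19.png

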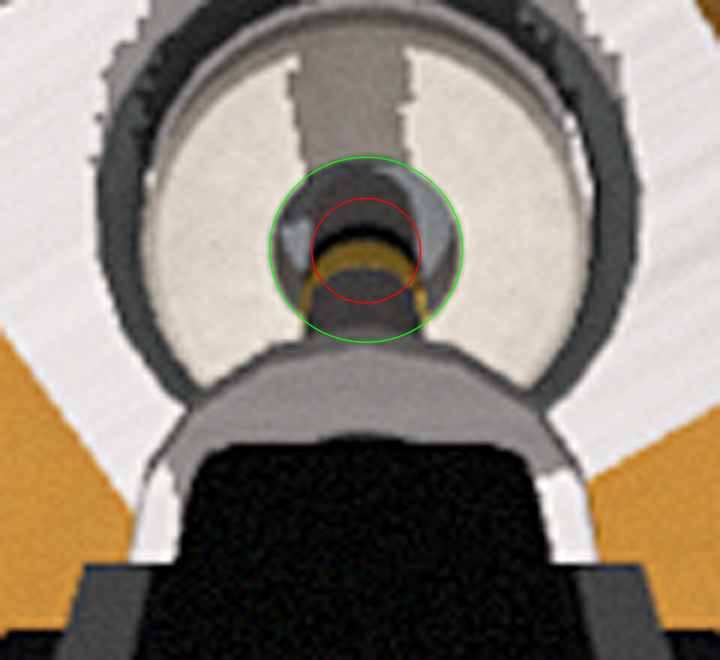

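```bash
python3 -m jog '[{"linear":[0.01,0,0],"rotation":[0,0,0.001],"grip":15},{"linear":[0.025,0,0],"rotation":[0,0,0.001],"grip":15},{"linear":[0.04,0,0],"rotation":[0,0,0.001],"grip":15},{"linear":[0.055,0,0],"rotation":[0,0,0.001],"grip":15},{"linear":[0.07,0,0],"rotation":[0,0,0.001],"grip":15},{"linear":[0.08,0,0],"rotation":[0,0,0.001],"grip":15},{"linear":[0.086,0,0],"rotation":[0,0,0.001],"grip":15},{"linear":[0.086,0,0],"rotation":[0,0,0.001],"grip":15},{"linear":[0.086,0,0],"rotation":[0,0,0.001],"grip":15},{"linear":[0.086,0,0],"rotation":[0,0,0.001],"grip":15},{"linear":[0.086,0,0],"rotation":[0,0,0.001],"grip":15},{"linear":[0.086,0,0],"rotation":[0,0,0.001],"grip":15}]' 60; python3 - <<'E'
from h import *
where(); cap('wrist','w20');cap('scene','s20')
cyl('w20',(568.9,277.1),93,145)
p,d,K,T=load('w20'); g=cv2.cvtColor(p,cv2.COLOR_RGB2GRAY)
print('bore',radial(g,K,T,(568.9,277.1),88.3,12.3,3,1,angs=np.arange(110,240,4)))
P=cloud(d,K,T); Q=P[(p.min(-1)>140)&(np.abs(P[...,2]-88.6)<3)&(np.hypot(P[...,0]-569,P[...,1]-277)<28)]; print('ring z',np.median(Q[:,2]))
m=(cv2.cvtColor(p,cv2.COLOR_RGB2HSV)[...,1]>120)&(np.hypot(P[...,0]-569,P[...,1]-277)<10); print('yellow z',m.sum(),np.percentile(P[m][:,2],[2,50,98]).round(1) if m.any() else '')
overlay('w20',[],(220,160,340,270),6,'ov20'); overlay('s20',[],(230,140,310,230),8,'ov20s');where();plan([568.0,277.15,145.3],80)
E
```

```text
time_s: 18.85
eef_pos: [568.2, 277.2, 145.2]
ee_rot: [0.542, -0.454, 0.542, 0.455]
force: [0.5, 0.8, -2.4]
grip_width: 0.317
t 18.85 pos [568.21 277.19 145.23] x [ 0.  0. -1.] z [0.174 0.985 0.   ] yaw 80.0 F [ 0.5  0.8 -2.4] grip 27.071800000000003 j [ 0.27  0.59  1.22  0.    1.33 -1.13]
w20 cyl 185 [ 5.69027e+02  2.77097e+02 -2.00000e-03  1.00000e-03] rms 0.19
bore (array([568.70219876, 277.11516035,  12.12180664]), np.float64(0.24187368849796068), 33)
ring z 88.59747307636326
yellow z 115 [ 77.   88.4 251.3]
t 18.95 pos [568.19 277.18 145.18] x [ 0.  0. -1.] z [0.174 0.985 0.   ] yaw 80.0 F [ 0.1 -0.5 -1.9] grip 27.584200000000003 j [ 0.27  0.59  1.22  0.    1.33 -1.13]
t 18.95 pos [568.2 277.2 145.2] lin [-0.0004  0.0006 -0.0002] rot [-0.0002  0.0007  0.0003] rows min lin 0.0 rot 0.0
```

View pics/ov20.png

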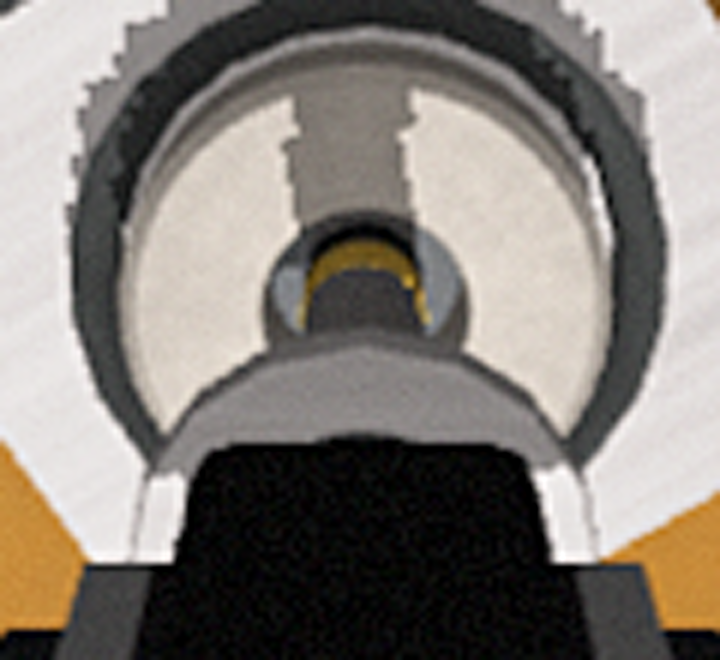

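View pics/ov20s.png

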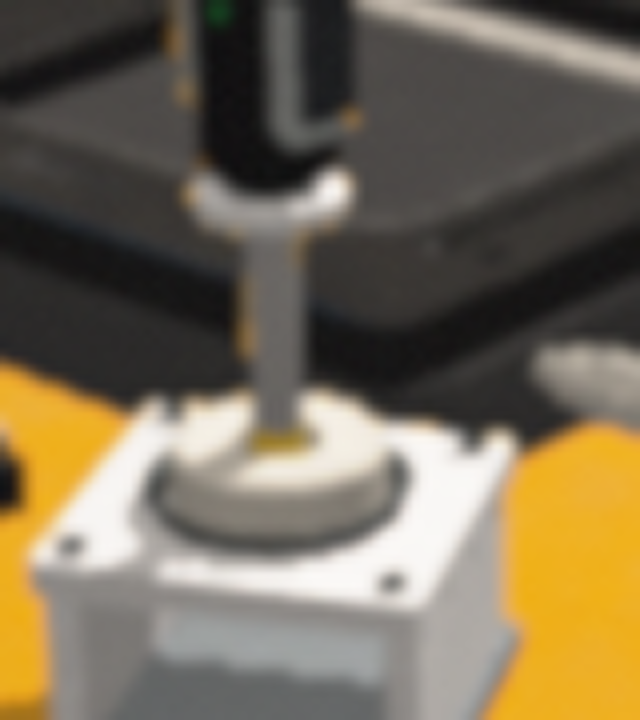

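```bash
python3 - <<'E'
from h import *
p,d,K,T=load('w20');P=cloud(d,K,T); h=cv2.cvtColor(p,cv2.COLOR_RGB2HSV)
m=(h[...,1]>120)&(np.hypot(P[...,0]-569,P[...,1]-277)<10)&(P[...,2]<110)&(P[...,2]>72); print(m.sum(),np.percentile(P[m][:,2],[5,25,50,75,95]).round(1))
s=sense(); print(s['dq'].round(4),s['force'].round(1)); print(finish_job())
E
```

```text
105 [77.6 83.7 87.8 91.3 93.8]
[ 0.002   0.0004 -0.001   0.0008 -0.001  -0.0016] [ 0.1 -0.5 -1.9]
the job is handed in; nothing more can be done
None
```

I set the bright steel ring in the nest and released it. I then lifted the probe out by its handle, lowered the stem through the bore and handed the job in while still holding it. No verdict was given.

**Last checks** (wrist camera, before hand-in at about 19 s of the 54 s):
- **Ring:** it lies flat, with its top face measured at 88.6 mm against the 88 mm expected. That camera reads about 0.6 mm high.
- **Centring:** the stem axis is about 0.1 to 0.3 mm from the bore centre and upright to within about 0.002 rad.
- **Height:** the middle of the yellow band measured 87.8 mm on the same scale, so it sits about 1 mm below the ring's top face; the limit is 4 mm.
- **Stillness and contact:** the arm was still, and the force readings showed only the probe's weight while the stem went in.

**What did not go as described:**
- **Fingertips:** they sit about 31 to 36 mm short of the reported TCP. I worked from measured tip heights instead.
- **Ring placing:** the tips came to rest on the nest rim with the ring about 2.2 mm above the floor. I re-centred it and let it drop that far; it landed flat.
- **Camera disagreement:** the scene camera put the stem about 1 mm off in the same direction as the wrist camera. I corrected that before going in.
- **Bystanders:** I did not measure them at the end. No move went near them on the bench, and the last scene pictures showed nothing moved.

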